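Turn test probes round in the spring clip to test them in the dock, and put them back

TASK

Two or three test probes lie in the white storage block, handles buried and needles sticking out. First push the grey dock's sprung plunger fully down once to clear its count; then, longest first and shortest last, take each probe out, snap its neck into the bench's spring clip and let go, take it again by the handle end, and lay it fully down in any free lane of the dock, needle in between the guard walls and handle end standing out at the front. When all are docked, push the plunger fully down once more to test them, then turn them round again and put them all back in any lanes of the white block as they came, handles buried and needles out; leave the tape roll and the solder spool alone.

Things in the scene. Friction and masses are not known exactly. Their poses are not given: they have to be found in the camera images.
- probe_long: the longest probe, 174 mm. Origin on its axis at mid-neck, x axis to the needle tip: square black handle 14 x 14 mm from x = -12 to -102 mm, round steel neck, diameter 8, from -12 to +12, square grey sleeve 14 x 14 from +12 to +52, thin needle to +72. It may lie on any of its four flats (turns about x are equal). 20 to 60 g. May be absent (None)
- probe_long_tip (a point): the needle tip of probe_long (x = +72 mm)
- probe_long_sleeve (a point): middle of the sleeve of probe_long (x = +32 mm), where it can be gripped while its handle is buried in the white block
- probe_mid: the middle-length probe, 159 mm. Origin on its axis at mid-neck, x axis to the needle tip: square black handle 14 x 14 mm from x = -12 to -87 mm, round steel neck, diameter 8, from -12 to +12, square grey sleeve 14 x 14 from +12 to +52, thin needle to +72. It may lie on any of its four flats (turns about x are equal). 20 to 60 g. May be absent (None)
- probe_mid_tip (a point): the needle tip of probe_mid (x = +72 mm)
- probe_mid_sleeve (a point): middle of the sleeve of probe_mid (x = +32 mm), where it can be gripped while its handle is buried in the white block
- probe_short: the shortest probe, 144 mm. Origin on its axis at mid-neck, x axis to the needle tip: square black handle 14 x 14 mm from x = -12 to -72 mm, round steel neck, diameter 8, from -12 to +12, square grey sleeve 14 x 14 from +12 to +52, thin needle to +72. It may lie on any of its four flats (turns about x are equal). 20 to 60 g. May be absent (None)
- probe_short_tip (a point): the needle tip of probe_short (x = +72 mm)
- probe_short_sleeve (a point): middle of the sleeve of probe_short (x = +32 mm), where it can be gripped while its handle is buried in the white block
- ship_block: white storage block, fixed, with three open-topped lanes along x, 20 mm wide, 44 mm apart, floors 35 and walls 56 mm above the bench (no finger fits in beside a probe). Walls from x = +10 to +118 mm (foot from -5), y = -60 to +60; origin on the bench under the middle lane. Probes lie in it with axis 42 mm up, handle buried, neck, sleeve and needle out to block -x (towards the robot); they lift straight up
- dock: grey dock, fixed, with three open-topped lanes along x, 20 mm wide, 44 mm apart, floors 35 and walls 56 mm above the bench (no finger fits in beside a probe); the walls are the guard. Reaches from x = -40 (front, towards the robot) to +94, y = -60 to +60 mm, end wall face at +86; origin on the bench under the middle lane. A probe goes straight down, needle to dock +x, handle end out of the front
- clip: steel spring clip, fixed, origin on the bench under its lips: foot 130 x 34 x 8 mm, on it a rail along x, 80 mm long, 8 mm wide, top 35 mm up; at its middle two sprung lips, 12 mm long along x, mouth about 28 mm wide, 60 mm up. They give sideways
- clip_seat (a point): where the mid-neck of a clipped probe lies, 42 mm above the bench. A neck pressed straight down between the lips (3 to 10 N) snaps in; the probe rests along the rail, needle to either side, and pulls out straight up as easily
- plunger (a joint): sprung plunger of the dock: 0 is up, 0.014 m is fully down (counts from 0.0115). It takes 3 N to start and 10 N to bottom, and springs back when let go
- plunger_top (a point): middle of the top of the plunger's black cap, 23 mm in diameter, 100 mm above the bench when up, standing on a round steel post on the wall between lanes 1 and 2 of the dock, 45 mm behind the lane points; it is pushed straight down, best with closed fingers
- kapton_roll: roll of amber tape lying on the bench, 80 mm in diameter, 12 mm high; leave alone. Origin under its middle
- solder_spool: solder spool standing on the bench, 49 mm in diameter, 36 mm high; leave alone. Origin under its middle
- ship_lane1 (a point): where the mid-neck of a probe stored in lane 1 of the white block lies, 42 mm above the bench (lane 1 at block +y, left); 5 mm either way is right, as a 2.5 mm high, 8 mm long cross ridge there fits under the neck. Any probe may go in any lane
- dock_lane1 (a point): where the middle of the neck of a probe docked in lane 1 lies, 42 mm above the bench (lane 1 at the dock's +y side, left); 5 mm either way is right, as a 2.5 mm high, 8 mm long cross ridge there fits under the neck. The handle then stands out from 40 mm behind mid-neck on and can be gripped there. Any probe may go in any lane
- ship_lane2 (a point): where the mid-neck of a probe stored in lane 2 of the white block lies, 42 mm above the bench (lane 1 at block +y, left); 5 mm either way is right, as a 2.5 mm high, 8 mm long cross ridge there fits under the neck. Any probe may go in any lane
- dock_lane2 (a point): where the middle of the neck of a probe docked in lane 2 lies, 42 mm above the bench (lane 1 at the dock's +y side, left); 5 mm either way is right, as a 2.5 mm high, 8 mm long cross ridge there fits under the neck. The handle then stands out from 40 mm behind mid-neck on and can be gripped there. Any probe may go in any lane
- ship_lane3 (a point): where the mid-neck of a probe stored in lane 3 of the white block lies, 42 mm above the bench (lane 1 at block +y, left); 5 mm either way is right, as a 2.5 mm high, 8 mm long cross ridge there fits under the neck. Any probe may go in any lane
- dock_lane3 (a point): where the middle of the neck of a probe docked in lane 3 lies, 42 mm above the bench (lane 1 at the dock's +y side, left); 5 mm either way is right, as a 2.5 mm high, 8 mm long cross ridge there fits under the neck. The handle then stands out from 40 mm behind mid-neck on and can be gripped there. Any probe may go in any lane

How it is judged:
By the outcome, as a careful person would: the job done as asked, in the order asked, and still so for the second after the job is handed in, with the robot touching nothing.
Of probe_long, probe_mid, probe_short only 2 to 3 are there at a start; the rules pass over those that are not, and their reading is None.
At some moment in a run one of probe_long, probe_mid, probe_short may be knocked a few centimetres aside while the robot is not near it.
Once in a run the grip may slacken for a moment while it holds something.
It also fails if it takes over 210 s, if anything falls off the work surface, if the arm or the gripper's body presses on something with over 40 N, if the wrist force passes 120 N, or if a joint passes its speed limit or range.

ROBOT

A 7-joint arm with a two-finger parallel gripper is mounted at the origin on a cart in front of the work surface, level with it; the furniture and walls round the work are solid. World frame = base frame: x ahead of the robot, y to its left, z up, the work surface at z = 0. Lengths are in m, angles in degrees, forces in N, time in s.
With the tool pointing down it reaches from about 0.4 to 0.75 m from the base axis. Payload 19.5 kg.
Tool frame: the origin (TCP) lies at the very end of the fingers, on their centre line; the grasp point (between the pads) lies behind it (env.pinch_z is the z of the grasp point in the tool frame, in m); z points along the fingers, y is the line along which they close (so a half turn about z gives the same grasp; the last joint's range is limited). The gripper opens to 85 mm and grips with 20 to 120 N. Pads are 22 mm wide; open, the fingers measure 114 mm over their backs; the gripper's body (76 mm by 85 mm) begins 54 mm behind the grasp point. The pads swing forward as they close: fully open they stand 13 mm farther back than shut.
Start: joints at [-74.181, 40.479, -1.581, 85.061, 1.261, 54.483, -4.326], TCP at [0.18, 0.546, 0.231] pointing down, gripper open.
Joint ranges: [-155.06, 155.06], [-18.47, 123.98], [-90, 86.84], [0, 140.48], [-83.41, 263.41], [0, 116], [-161.91, 161.91]. Speed limits (degrees/s): [108.29, 108.29, 147.25, 147.25, 172.46, 172.46, 172.46].

INTERFACE

Orientations are given as [roll, pitch, yaw] about the fixed x, y, z axes, in that order (R = Rz(yaw) Ry(pitch) Rx(roll)).
In Python, from cell import env gives the robot as it stands.
- The arm moves only by the tool carry_out, never from a script. Its arguments are lists of equal length, an entry for each row: "fingers": the opening, from -1 (shut) to 1 (fully open), so that 0 is half open; "travel": the shift along the tool's x, y, z in mm, a list of three; "dr": the turn, a rotation vector about the tool's x, y, z in rad, a list of three. A call has 1 to 20 rows; each row shifts and turns the commanded pose from where the row before left it, along the tool's axes as they then stand; what a row does not reach is not made up. A row lasts 1/12 s, in which the tool goes at most 41.7 mm and 7.16 degrees, less where a joint would pass 70% of its speed; a pose out of reach is approached as far as the arm can. A call with a gripper value outside its range is refused whole. The fingers move at their own pace and stop on an object; "grip_force" is the grip in N (left out, the last holds). Time passes only in rows, so rows that do not move let the fingers close. It gives the time, the measured TCP pose, the force, the opening and the grip force at its end, in the units of the state.
- env.get_state(): the state, without advancing time (a new reading comes with each control period).
- env.capture(name): name is "scene" or "top" or "wrist"; returns (picture, depth): 420x560x3 uint8, red, green, blue; 420x560 float32, m along the optical axis (not along the pixel's ray), 0 where there is no reading.
- env.camera_params(name): a dict with "intrinsics" (3x3 intrinsics, pixels), "R" (3x3) and "t" (3): a world point X has camera coordinates R X + t. Camera axes: x right, y down, z forward; pixel columns grow to the right and rows downward; lengths in m; the calibration is good to about 2 mm. A picture is of the moment at which its call begins: read the wrist's pose just before it. camera_params takes no time and is no camera call; for the wrist camera it gives the pose at the moment of the call.
- env.job_done(): hands the job in; it is judged then, once.
The state is a dict: "t": time; "joints": joint angles; "joint_vel": joint speeds; "effort": joint torques, N m; "position": TCP position; "tcp_rot": TCP orientation; "wrist_force": force on the tool from outside, world axes, zero at the start; "ft_torque": the same for the moment, N m; "finger_gap": opening from 0.0 (shut) to 1.0 (fully open); "finger_force": force on a finger pad.
Only numpy, scipy, OpenCV 4.12 (cv2) and the standard library are available. Lean on these libraries where they do the work, as an engineer would, in place of code of your own. Each camera call takes 0.05 s, during which the arm holds its last target. There are 200 camera calls.

## Working session

There is one attempt and no reset: what is moved stays moved. The work goes in short steps, Python scripts to look and compute and a tool call to move; the robot and the scene stay as the last step left them, time stands still between calls to the robot, and variables do not carry over. Pictures are saved under pics/ and viewed, at most 14 in all, crops included, and the job is handed in when it is done.

Besides the shell and the picture viewer there is one more tool, called after "Request:" by a JSON object that holds its "api" and its "payload", one argument or row to a line. carry_out: Moves the arm, as the interface text tells. Its arguments: {"type":"object","properties":{"fingers":{"type":"array","items":{"type":"number"}},"travel":{"type":"array","items":{"type":"array","items":{"type":"number"}}},"dr":{"type":"array","items":{"type":"array","items":{"type":"number"}}},"grip_force":{"type":"number"}},"required":["fingers","travel","dr"]}

```bash
ls; mkdir -p pics
python3 - <<'E'
from cell import env
import cv2,numpy as np
print(env.get_state(),env.pinch_z)
for n in("top","scene"):
    p,d=env.capture(n);cv2.imwrite(f"pics/{n}0.png",p[:,:,::-1]);np.savez(f"pics/{n}0.npz",p=p,d=d)
    c=env.camera_params(n);print(n,c)
E
```

```text
pics
{'t': 0.0, 'joints': array([-74.18056224,  40.51265415,  -1.58296463,  85.08562221,
         1.26046389,  54.47988939,  -4.32447864]), 'joint_vel': array([ 0.08547695, -0.0332438 ,  0.0205634 , -0.07425614, -0.03573452,
       -0.00993338,  0.04860364]), 'effort': array([ 1.83668977e-03, -8.83222818e+01,  1.23492435e+00, -2.36150658e+01,
        1.70893088e-02,  6.75300689e-03,  8.52187441e-05]), 'position': array([0.17958879, 0.5459595 , 0.23083507]), 'tcp_rot': array([-1.79939173e+02,  1.44805761e-03,  1.61793166e+02]), 'wrist_force': array([-0.57864863,  0.31073823, -0.1119935 ]), 'ft_torque': array([-0.00201745, -0.01830605,  0.00300015]), 'finger_force': 0.0, 'finger_gap': 0.9960836447509844} -0.0187
top {'intrinsics': array([[542.83888986,   0.        , 270.36596902],
       [  0.        , 542.83888986, 207.50632014],
       [  0.        ,   0.        ,   1.        ]]), 'R': array([[-1.86542126e-04, -9.99981569e-01, -6.06850000e-03],
       [-9.95731578e-01,  7.45842042e-04, -9.22933855e-02],
       [ 9.22962106e-02,  6.02538048e-03, -9.95713365e-01]]), 't': array([0.12632562, 0.56566036, 1.20820318])}
scene {'intrinsics': array([[422.8074259 ,   0.        , 275.91315884],
       [  0.        , 422.8074259 , 214.99371863],
       [  0.        ,   0.        ,   1.        ]]), 'R': array([[ 0.87970173, -0.47501948, -0.02194002],
       [-0.25673746, -0.43561107, -0.86274496],
       [ 0.40026335,  0.76459106, -0.50516311]]), 't': array([-0.43131857,  0.26497013,  0.71605192])}
```

View pics/top0.png

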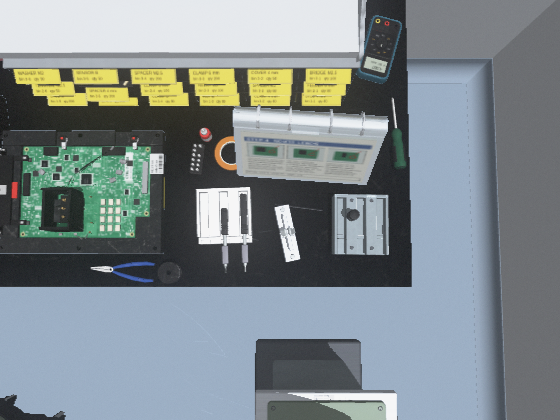

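View pics/scene0.png

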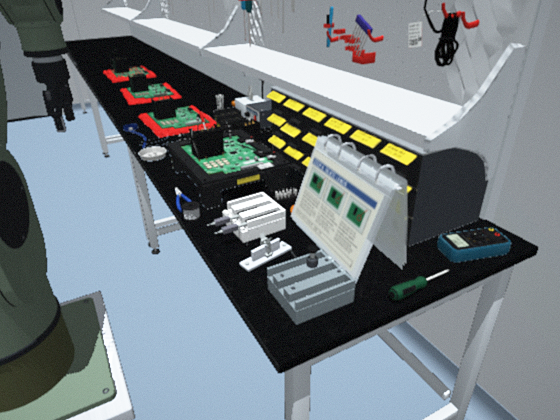

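The top view shows the white block at cols 197–252, rows 188–243, with probes in its middle and right lanes. The clip is near (287,233), and the dock spans cols 332–389 with its plunger cap at (350,214). I'll zoom in.

```bash
cat > h.py <<'E'
import numpy as np,cv2
from cell import env
def ray(c,uv,z):
    K,R,t=c["intrinsics"],c["R"],c["t"]
    C=-R.T@t; uv=np.atleast_2d(uv).astype(float)
    d=np.c_[uv,np.ones(len(uv))]@np.linalg.inv(K).T@R
    s=(z-C[2])/d[:,2]; return C+d*s[:,None]
def proj(c,X):
    q=np.atleast_2d(X)@c["R"].T+c["t"]; q=q@c["intrinsics"].T; return q[:,:2]/q[:,2:]
def cloud(c,d):
    v,u=np.mgrid[:d.shape[0],:d.shape[1]]
    q=np.stack([u,v,np.ones_like(u)],-1)@np.linalg.inv(c["intrinsics"]).T*d[...,None]
    return (q-c["t"])@c["R"]
E
python3 - <<'E'
from h import *
f=np.load("pics/top0.npz");p,d=f["p"],f["d"];c=env.camera_params("top")
cv2.imwrite("pics/zoom.png",cv2.resize(p[170:290,190:400,::-1],None,fx=3.8,fy=3.8,interpolation=cv2.INTER_CUBIC))
P=cloud(c,d);z=P[...,2]
# height-band segmentation
m=np.zeros(d.shape,bool);m[175:275,190:395]=1
for lo,hi,n in((.05,.062,'tops'),(.09,.11,'cap'),(.03,.049,'probe')):
    k=((z>lo)&(z<hi)&m).astype(np.uint8)
    nn,l,s,ce=cv2.connectedComponentsWithStats(k)
    for i in range(1,nn):
        if s[i,4]>15:
            q=P[l==i];print(n,s[i],ce[i].round(1),q.mean(0).round(4),cv2.minAreaRect((q[:,:2]*1000).astype(np.float32)))
E
```

```text
tops [343 175  27   3  51] [357.6 175.6] [ 0.6344 -0.0689  0.0548] ((633.6126708984375, -65.43181610107422), (5.153818607330322, 58.0911979675293), 0.049433834850788116)
tops [ 196  187   56   50 1418] [223.3 210.1] [0.5572 0.2304 0.0567] ((554.0982666015625, 230.23147583007812), (108.29827880859375, 120.27304077148438), 1.998231291770935)
tops [ 334  194   55   61 1713] [361.8 222.7] [ 0.5293 -0.0764  0.0564] ((526.7139892578125, -74.84739685058594), (121.29978942871094, 133.58883666992188), 89.6572036743164)
tops [240 196   7  19  42] [243.5 204.7] [0.5696 0.1858 0.0519] ((568.98193359375, 186.84046936035156), (40.325653076171875, 13.399803161621094), 0.4531846344470978)
tops [221 208   6   7  18] [223.9 211.3] [0.555  0.2294 0.0519] ((555.2603149414062, 229.6285858154297), (9.540620803833008, 14.944111824035645), 77.55316925048828)
tops [241 214   6  11  27] [243.7 218.9] [0.538  0.1852 0.0513] ((537.7928466796875, 185.7160186767578), (22.276399612426758, 11.184815406799316), 0.3478702902793884)
tops [221 216   7  19  55] [223.8 225.1] [0.5243 0.2295 0.0517] ((524.4488525390625, 2
[... 2239 characters left out ...]
504883), 10.98194694519043)
probe [333 227   1  27  27] [333. 240.] [ 0.4916 -0.0146  0.0348] ((491.6280822753906, -14.492316246032715), (1.1478707790374756, 58.35167694091797), 89.37783813476562)
probe [222 246   7  10  19] [226.4 250.4] [0.4682 0.2238 0.0457] ((467.91815185546875, 226.68902587890625), (20.111507415771484, 13.113097190856934), 1.2579715251922607)
probe [222 256   7  17  44] [225.3 263. ] [0.4402 0.226  0.0461] ((438.06683349609375, 226.4856719970703), (35.45942687988281, 13.48082447052002), 0.8458259701728821)
probe [242 260   7  12  25] [244.8 264. ] [0.4382 0.1828 0.0454] ((435.5722961425781, 185.02456665039062), (12.783288955688477, 23.14596939086914), 72.91477966308594)
```

View pics/zoom.png

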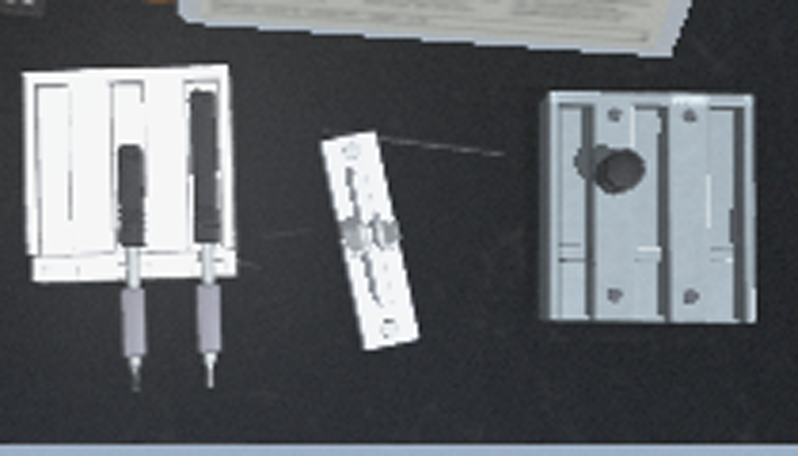

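The short handle is in lane 2 and the long one in lane 3; probe_mid is absent. The estimates (mm) are:

| Item | Position | Yaw |
|---|---|---|
| Block origin | (490, 228) | +2° |
| Dock origin | (499.8, −74.9) | ≈ −0.3° |
| Clip seat | (509.3, 87.8) | ≈ 11° |
| Plunger cap | (544.8, −53) | – |

I'll move to the plunger first.

Request:
{"api": "carry_out", "payload": {
  "fingers": [-1,-1,-1,-1,-1,-1,-1,-1,-1,-1,-1,-1,-1,-1,-1,-1,-1,-1,-1,-1],
  "travel": [
    [0,0,0],
    [0,0,0],
    [0,0,0],
    [-17,-28,0],
    [-17,-28,0],
    [-17,-28,0],
    [-17,-28,0],
    [-17,-28,0],
    [-17,-28,0],
    [-17,-28,0],
    [-17,-28,0],
    [-17,-28,0],
    [-17,-28,0],
    [-17,-28,0],
    [-17,-28,0],
    [-17,-28,0],
    [-17,-28,0],
    [-17,-28,0],
    [-17,-28,0],
    [-17,-28,0]
  ],
  "dr": [
    [0,0,-0.106],
    [0,0,-0.106],
    [0,0,-0.106],
    [0,0,0],
    [0,0,0],
    [0,0,0],
    [0,0,0],
    [0,0,0],
    [0,0,0],
    [0,0,0],
    [0,0,0],
    [0,0,0],
    [0,0,0],
    [0,0,0],
    [0,0,0],
    [0,0,0],
    [0,0,0],
    [0,0,0],
    [0,0,0],
    [0,0,0]
  ]
}}

```text
t: 1.77
position: [0.4693, 0.0686, 0.2312]
tcp_rot: [-180.0, -0.0, -180.0]
wrist_force: [0.4, 0.8, 0.6]
finger_gap: -0.003
finger_force: 0.0
```

Run:
```python
from h import *
s=env.get_state();print(s["position"],s["tcp_rot"],s["joints"].round(0))
c=env.camera_params("wrist");p,d=env.capture("wrist");np.savez("pics/w1.npz",p=p,d=d,**c)
cv2.imwrite("pics/w1.png",p[:,:,::-1]);print(c,np.median(d))
```

```text
[0.46926977 0.06857001 0.23123266] [-1.79991046e+02 -1.82650941e-02 -1.79994770e+02] [ -5.  32. -13. 105.  10.  44.  67.]
{'intrinsics': array([[327.22544365,   0.        , 275.2556331 ],
       [  0.        , 327.22544365, 212.42639456],
       [  0.        ,   0.        ,   1.        ]]), 'R': array([[-7.40032031e-04,  9.99999668e-01,  3.41390675e-04],
       [ 9.58068015e-01,  6.11179059e-04,  2.86540232e-01],
       [ 2.86539928e-01,  5.39124436e-04, -9.58068149e-01]]), 't': array([-0.06800793, -0.48767422,  0.2441188 ])} 0.3746946
```

View pics/w1.png

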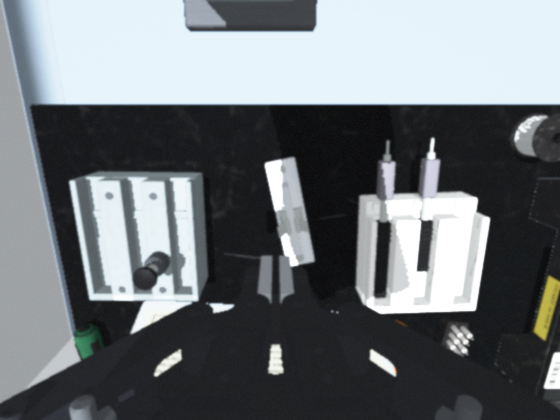

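The wrist view shows the dock at cols 73–205 with the cap at (148,274). The clip lips are near (289,213), and the block spans cols 357–487 with sleeves at (387,178) and (429,177). I'll measure everything from this frame.

```bash
cat >> h.py <<'E'
def rects(P,m,lo,hi,mn=40):
    z=P[...,2];k=((z>lo)&(z<hi)&m).astype(np.uint8)
    n,l,s,ce=cv2.connectedComponentsWithStats(k,connectivity=4)
    for i in range(1,n):
        if s[i,4]>mn:
            q=P[l==i];r=cv2.minAreaRect((q[:,:2]*1000).astype(np.float32))
            print(lo,s[i],(q.mean(0)*1000).round(1),np.round(r[0],1),np.round(r[1],1),round(r[2],1))
E
python3 - <<'E'
from h import *
f=np.load("pics/w1.npz");P=cloud(f,f["d"]);m=np.zeros(f["d"].shape,bool);m[130:315,60:500]=1;m[255:,215:345]=0
m[300:,120:240]=0
rects(P,m,.0535,.064);rects(P,m,.09,.11);rects(P,m,.0465,.0515)
rects(P,m&(np.arange(560)>260)&(np.arange(560)<320),.03,.045)
E
```

```text
0.0535 [  70  180  129  120 6928] [523.6 -77.   55.7] [526.4 -76.1] [120.8 133.7] 89.4
0.0535 [ 367  217  123   96 5656] [553.7 229.5  55.7] [553.6 228.8] [108.7 120.4] 2.5
0.0535 [302 220   7  13  58] [506.4  99.1  56.8] [506.7  99.1] [12.5  5. ] 9.2
0.0535 [277 225   8  13  61] [511.8  73.7  56.8] [512.1  74.1] [12.4  5.5] 12.1
0.09 [132 267  26  24 467] [543.6 -53.2  98.8] [544.7 -54. ] [22.1 22.4] 76.5
0.0465 [422 159  18  40 545] [458.4 224.6  48.7] [459.1 225. ] [39.8 14.4] 2.2
0.0465 [379 161  17  41 531] [460.8 180.9  48.6] [462.  181.6] [41.1 14.6] 2.8
0.0465 [ 74 179  38 114 351] [ 525.1 -129.2   49.1] [ 522.7 -123.7] [127.1  17.7] 0.9
0.0465 [117 179  19  95 224] [508.4 -86.   48.9] [511.1 -85.8] [103.4   7.1] 2.6
0.0465 [156 180  17  74 126] [495.5 -42.2  49. ] [499.4 -41.9] [80.1  9.8] 6.2
0.0465 [453 215  33  88 283] [550.9 282.1  49.1] [548.9 282.4] [ 16.1 102.3] 83.5
0.0465 [413 216  48  89 268] [547.7 239.   49. ] [549.2 238.7] [ 22.6 107.1] 79.3
0.0465 [294 217   9  16  99] [507.8  92.1  49. ] [508.2  92.4] [17.3  7.4] 11.8
0.0465 [373 218  45  88 221] [550.3 195.2  49. ] [550.7 195.1] [ 22.7 106.8] 79.1
0.0465 [283 219   9  16  95] [510.   80.9  48.9] [510.3  80.9] [17.7  6.7] 13.9
0.0465 [416 220  18  53 654] [531.6 227.6  48.8] [532.9 228.3] [60.1 14.8] 1.9
0.0465 [374 222  18  76 973] [547.8 184.2  48.7] [549.6 184.7] [89.6 15.1] 2.2
0.0465 [366 231   5  74 100] [556.2 169.1  49.1] [557.9 169.1] [87.8  0.9] 2.0
0.0465 [174 278  19  15  61] [582.8 -37.3  49.3] [582.8 -37.2] [24.5 12. ] 50.2
0.0465 [135 286  18   7  44] [585.  -79.4  49.5] [585.4 -78.5] [19.6  6.7] 69.4
0.03 [282 186  20  69 465] [506.9  86.   34.7] [509.3  86.5] [80.  8.] 12.0
```

Request:
{"api": "carry_out", "payload": {
  "fingers": [-1,-1,-1,-1,-1,-1,-1,-1,-1,-1,-1,-1,-1,-1,-1],
  "travel": [
    [-18.8,-30.5,0],
    [-18.8,-30.5,0],
    [-18.8,-30.5,0],
    [-18.8,-30.5,0],
    [0,0,30],
    [0,0,30],
    [0,0,30],
    [0,0,24],
    [0,0,5],
    [0,0,5],
    [0,0,5],
    [0,0,5],
    [0,0,5],
    [0,0,5],
    [0,0,2]
  ],
  "dr": [
    [0,0,0],
    [0,0,0],
    [0,0,0],
    [0,0,0],
    [0,0,0],
    [0,0,0],
    [0,0,0],
    [0,0,0],
    [0,0,0],
    [0,0,0],
    [0,0,0],
    [0,0,0],
    [0,0,0],
    [0,0,0],
    [0,0,0]
  ]
}}

```text
t: 3.07
position: [0.5446, -0.0518, 0.0858]
tcp_rot: [-180.0, 0.1, -180.0]
wrist_force: [-1.3, -0.6, 26.4]
finger_gap: 0.001
finger_force: 13.6
```

Plunger bottomed (z 0.0858, 26 N). Up and over to the long sleeve.

Request:
{"api": "carry_out", "payload": {
  "fingers": [-1,-1,-1,-1,-0.35,-0.35,-0.35,-0.35,-0.35,-0.35,-0.35,-0.35,-0.35,-0.35,-0.35],
  "travel": [
    [0,0,-12],
    [0,0,-36],
    [0,0,-36],
    [0,0,-36],
    [10.5,29.2,0],
    [10.5,29.2,0],
    [10.5,29.2,0],
    [10.5,29.2,0],
    [10.5,29.2,0],
    [10.5,29.2,0],
    [10.5,29.2,0],
    [10.5,29.2,0],
    [0,0,0],
    [0,0,0],
    [0,0,0]
  ],
  "dr": [
    [0,0,0],
    [0,0,0],
    [0,0,0],
    [0,0,0],
    [0,0,0],
    [0,0,0],
    [0,0,0],
    [0,0,0],
    [0,0,0],
    [0,0,0],
    [0,0,0],
    [0,0,0],
    [0,0,-0.037],
    [0,0,0],
    [0,0,0]
  ]
}}

```text
t: 4.32
position: [0.4602, 0.1815, 0.2056]
tcp_rot: [-180.0, 0.0, -177.9]
wrist_force: [1.6, -0.0, 0.3]
finger_gap: 0.323
finger_force: 0.0
```

```bash
cat >> h.py <<'E'
def look(name,vis=False):
    s=env.get_state();c=env.camera_params("wrist");p,d=env.capture("wrist")
    if vis: cv2.imwrite(f"pics/{name}.png",p[:,:,::-1])
    print((s["position"]*1000).round(1),s["tcp_rot"].round(1),s["finger_gap"].round(3),round(s["t"],1))
    return cloud(c,d),p
def go(x,y,z,yaw):
    """turn (rad, tool z) and then travel in tool axes after the turn"""
    s=env.get_state();q=s["position"]*1000;w=s["tcp_rot"][2]
    a=(yaw-w+180)%360-180;r=np.radians(yaw);e=np.array([x,y,z])-q
    print("go: drz %.4f (%.1f deg) travel"%(-np.radians(a),a),np.round([e[0]*np.cos(r)+e[1]*np.sin(r),e[0]*np.sin(r)-e[1]*np.cos(r),-e[2]],1))
E
python3 - <<'E'
from h import *
P,p=look("w2",True)
m=np.ones(P.shape[:2],bool);m&=(P[...,0]<.49)&(P[...,0]>.3)&(P[...,1]>.12)&(P[...,1]<.3)
rects(P,m,.045,.0525);go(460.2,182.2,23,182.1)
E
```

```text
Traceback (most recent call last):
  File "h.py", line 24, in look
    print((s["position"]*1000).round(1),s["tcp_rot"].round(1),s["finger_gap"].round(3),round(s["t"],1))
                                                              ^^^^^^^^^^^^^^^^^^^^^
AttributeError: 'float' object has no attribute 'round'
```

View pics/w2.png

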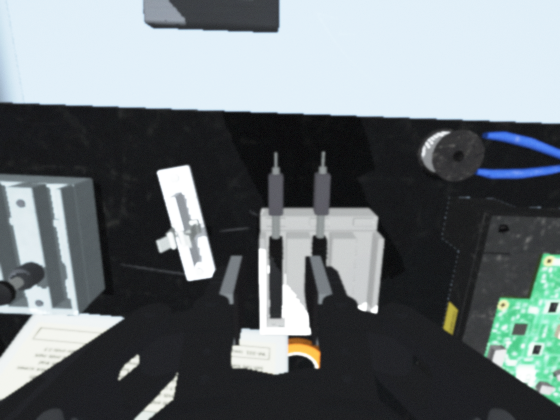

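The long probe is between the fingers at col 276 and the short one at col 322, both still seated. I'll fix the helper and measure.

```bash
sed -i 's/s\["finger_gap"\].round(3)/round(s["finger_gap"],3)/' h.py
python3 - <<'E'
from h import *
P,p=look("w2")
m=np.ones(P.shape[:2],bool);m&=(P[...,0]<.49)&(P[...,0]>.3)&(P[...,1]>.12)&(P[...,1]<.3)
rects(P,m,.045,.0525);go(460.2,182.2,23,182.1)
E
```

```text
[460.3 181.1 205.5] [-180.    0. -178.] 0.326 4.4
0.045 [315 168  16  56 663] [459.  225.2  48.3] [461.  225.6] [53.8 14.2] 1.7
0.045 [269 169  15  55 660] [461.6 181.5  48.4] [463.2 181.5] [52.9 13.4] 2.4
go: drz -0.0020 (0.1 deg) travel [1.000e-01 1.300e+00 1.824e+02]
```

Request:
{"api": "carry_out", "payload": {
  "fingers": [-0.35,-0.35,-0.35,-0.35,-0.35,-0.35,-0.35,-0.35,-1,-1,-1,-1,-1],
  "travel": [
    [0,0.7,35],
    [0,0,35],
    [0,0,35],
    [0,0,30],
    [0,0,20],
    [0,0,15],
    [0,0,12],
    [0,0,0],
    [0,0,0],
    [0,0,0],
    [0,0,0],
    [0,0,0],
    [0,0,0]
  ],
  "dr": [
    [0,0,0],
    [0,0,0],
    [0,0,0],
    [0,0,0],
    [0,0,0],
    [0,0,0],
    [0,0,0],
    [0,0,0],
    [0,0,0],
    [0,0,0],
    [0,0,0],
    [0,0,0],
    [0,0,0]
  ],
  "grip_force": 70
}}

```text
t: 5.5
position: [0.4602, 0.1825, 0.0238]
tcp_rot: [180.0, 0.0, -177.9]
wrist_force: [0.3, 0.4, -0.2]
finger_gap: 0.147
finger_force: 68.7
```

Request:
{"api": "carry_out", "payload": {
  "fingers": [-1,-1,-1,-1,-1,-1,-1,-1,-1,-1,-1,-1,-1,-1,-1,-1,-1,-1,-1,-1],
  "travel": [
    [0,0,-15],
    [0,0,-30],
    [0,0,-40],
    [0,0,-40],
    [0,0,-20],
    [0,0,0],
    [0,0,0],
    [0,0,0],
    [0,0,0],
    [0,0,0],
    [0,0,0],
    [0,0,0],
    [0,0,0],
    [0,0,0],
    [0,0,0],
    [0,0,0],
    [0,0,0],
    [0,0,0],
    [0,0,0],
    [0,0,0]
  ],
  "dr": [
    [0,0,0],
    [0,0,0],
    [0,0,0],
    [0,0,0],
    [0,0,0],
    [0,0,0.119],
    [0,0,0.119],
    [0,0,0.119],
    [0,0,0.119],
    [0,0,0.119],
    [0,0,0.119],
    [0,0,0.119],
    [0,0,0.119],
    [0,0,0.119],
    [0,0,0.119],
    [0,0,0.119],
    [0,0,0.119],
    [0,0,0.119],
    [0,0,0.119],
    [0,0,0.119]
  ]
}}

```text
t: 7.17
position: [0.4598, 0.1826, 0.1686]
tcp_rot: [180.0, -0.0, 79.5]
wrist_force: [-1.0, 0.3, 0.0]
finger_gap: 0.148
finger_force: 68.9
```

Request:
{"api": "carry_out", "payload": {
  "fingers": [-1,-1,-1,-1,-1,-1,-1,-1,-1,-1,-1,-1],
  "travel": [
    [0,0,0],
    [0,0,0],
    [0,0,0],
    [0,0,0],
    [0,0,0],
    [0,0,0],
    [0,0,0],
    [0,0,0],
    [0,0,0],
    [0,0,0],
    [0,0,0],
    [0,0,0]
  ],
  "dr": [
    [0,0,0.119],
    [0,0,0.119],
    [0,0,0.119],
    [0,0,0.119],
    [0,0,0.119],
    [0,0,0.119],
    [0,0,0.119],
    [0,0,0.119],
    [0,0,0.119],
    [0,0,0.119],
    [0,0,0],
    [0,0,0]
  ]
}}

```text
t: 8.17
position: [0.4598, 0.1827, 0.1683]
tcp_rot: [180.0, 0.0, 11.9]
wrist_force: [1.0, 0.9, -0.2]
finger_gap: 0.147
finger_force: 68.9
```

Run:
```python
from h import *
P,p=look("w3",True)
z=P[...,2];m=(P[...,0]>.15)&(P[...,0]<.62)&(P[...,1]>0)&(P[...,1]<.4)
rects(P,m,.17,.205,100)
print(env.get_state()["finger_force"])
a=np.radians(11.7);go(509.3+32*np.cos(a),87.2+32*np.sin(a),60,11.7)
```

```text
[459.8 182.7 168.3] [180.    0.   11.9] 0.147 8.2
0.17 [ 224  203  104  171 6129] [464.  182.9 191.4] [458.4 179.2] [83.8 38.9] 26.2
68.86093854904175
go: drz 0.0040 (-0.2 deg) travel [ 61.1 103.5 108.4]
```

View pics/w3.png

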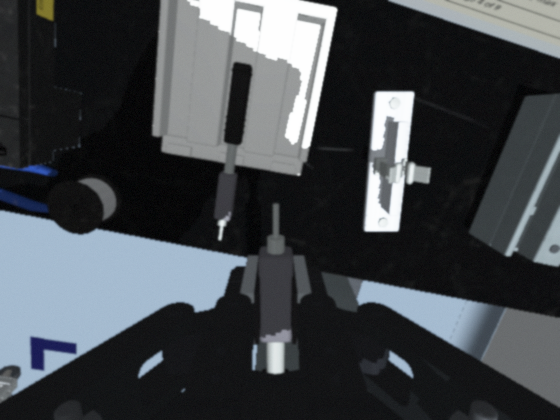

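The held long probe runs along col 276, with its tip near row 205, sleeve front near row 250 and the neck at row 345. The clip is at (390,170). Next I'll work out where along the sleeve it is gripped.

Run:
```python
from h import *
c=env.camera_params("wrist");s=env.get_state();T=s["position"]*1000;a=np.radians(s["tcp_rot"][2])
for uv,z in(((276,205),.187),((276,250),.194),((276,341),.194),((276,345),.191)):
    e=ray(c,uv,z)[0]*1000-T;print(uv,(e[0]*np.cos(a)+e[1]*np.sin(a)).round(1),(-e[0]*np.sin(a)+e[1]*np.cos(a)).round(1))
```

```text
(276, 205) 39.9 -0.9
(276, 250) 23.8 -0.9
(276, 341) -17.7 -0.9
(276, 345) -22.2 -0.9
```

Run:
```python
from h import *
P,p=look("w4")
m=(P[...,0]>.4)&(P[...,0]<.6)&(P[...,1]>.03)&(P[...,1]<.14)
rects(P,m,.0535,.064,20);rects(P,m,.046,.0515,20);rects(P,m,.03,.045,40)
a=np.radians(11.8);go(509.3+31*np.cos(a),87.2+31*np.sin(a),60,11.8)
```

```text
[459.8 182.6 168.4] [-180.     0.    11.9] 0.15 8.2
0.0535 [389 167   6  17  71] [507.   99.3  57.3] [506.6  98.8] [12.5  5. ] 10.6
0.0535 [420 167  11  17 140] [512.3  73.5  56.5] [512.2  73.3] [12.   6.3] 14.2
0.046 [393 162   9  22 139] [508.8  91.8  49. ] [508.4  91.7] [17.4  7.1] 16.7
0.046 [406 162  13  22 209] [510.9  80.7  48.9] [511.   80.2] [17.2  7.8] 15.0
0.03 [382 122  26  94 949] [511.3  88.4  34.8] [508.3  89.9] [79.7 16.8] 11.9
go: drz 0.0018 (-0.1 deg) travel [ 59.9 103.5 108.4]
```

Request:
{"api": "carry_out", "payload": {
  "fingers": [-1,-1,-1,-1,-1,-1,-1,-1,-1],
  "travel": [
    [15,25.9,0],
    [15,25.9,0],
    [15,25.9,0],
    [15,25.9,0],
    [0,0,30],
    [0,0,30],
    [0,0,30],
    [0,0,15],
    [0,0,0]
  ],
  "dr": [
    [0,0,0.002],
    [0,0,0],
    [0,0,0],
    [0,0,0],
    [0,0,0],
    [0,0,0],
    [0,0,0],
    [0,0,0],
    [0,0,0]
  ]
}}

```text
t: 9.02
position: [0.5382, 0.0929, 0.0608]
tcp_rot: [-180.0, 0.2, 11.7]
wrist_force: [-0.3, -0.2, -0.3]
finger_gap: 0.145
finger_force: 68.9
```

Run:
```python
from h import *
s=env.get_state();print(s["position"],s["finger_gap"],s["finger_force"])
a=np.radians(11.8);go(509.4+31*np.cos(a),87.0+31*np.sin(a),22.5,11.8)
```

```text
[0.53823872 0.09286188 0.06076298] 0.14535887974915698 68.87864470481873
go: drz -0.0022 (0.1 deg) travel [ 1.6 -0.2 38.3]
```

Request:
{"api": "carry_out", "payload": {
  "fingers": [-1,-1,-1,-1,-1,-1,-1,-1,-1,-1],
  "travel": [
    [1.6,-0.2,6],
    [0,0,6],
    [0,0,6],
    [0,0,5],
    [0,0,5],
    [0,0,5],
    [0,0,3],
    [0,0,2],
    [0,0,0],
    [0,0,0]
  ],
  "dr": [
    [0,0,0],
    [0,0,0],
    [0,0,0],
    [0,0,0],
    [0,0,0],
    [0,0,0],
    [0,0,0],
    [0,0,0],
    [0,0,0],
    [0,0,0]
  ]
}}

```text
t: 9.85
position: [0.5409, 0.0935, 0.0252]
tcp_rot: [180.0, 0.0, 11.6]
wrist_force: [0.5, -0.9, -5.9]
finger_gap: 0.149
finger_force: 68.2
```

Request:
{"api": "carry_out", "payload": {
  "fingers": [-1,-1,-1,-1],
  "travel": [
    [0,0,2],
    [0,0,1],
    [0,0,0],
    [0,0,0]
  ],
  "dr": [
    [0,0,0],
    [0,0,0],
    [0,0,0],
    [0,0,0]
  ]
}}

```text
t: 10.18
position: [0.5412, 0.0936, 0.0236]
tcp_rot: [-180.0, -0.1, 11.6]
wrist_force: [-6.6, -1.1, 26.7]
finger_gap: 0.148
finger_force: 72.9
```

Request:
{"api": "carry_out", "payload": {
  "fingers": [-0.2,-0.2,-0.2,-0.2,-0.2,-0.2,-0.2,-0.2,-0.2,-0.2,-0.2,-0.2],
  "travel": [
    [0,0,-1],
    [0,0,0],
    [0,0,0],
    [0,0,-25],
    [0,0,-35],
    [0,0,-35],
    [0,0,-25],
    [-27,0,-10],
    [-27,0,0],
    [-27,0,0],
    [-25,0,0],
    [0,0,0]
  ],
  "dr": [
    [0,0,0],
    [0,0,0],
    [0,0,0],
    [0,0,0],
    [0,0,0],
    [0,0,0],
    [0,0,0],
    [0,0,0],
    [0,0,0],
    [0,0,0],
    [0,0,0],
    [0,0,0]
  ]
}}

```text
t: 11.18
position: [0.4335, 0.0718, 0.1537]
tcp_rot: [-179.9, 0.1, 11.5]
wrist_force: [-1.5, 0.2, -0.3]
finger_gap: 0.397
finger_force: 0.0
```

Run:
```python
from h import *
P,p=look("w5",True)
m=(P[...,0]>.38)&(P[...,0]<.62)&(P[...,1]>.03)&(P[...,1]<.16)
rects(P,m,.045,.0525,60)
```

```text
[433.5  71.8 153.7] [-1.799e+02  1.000e-01  1.150e+01] 0.397 11.2
0.045 [ 262   27   30  213 3964] [492.5  83.   48.6] [486.4  81.5] [154.1  20.7] 10.8
```

View pics/w5.png

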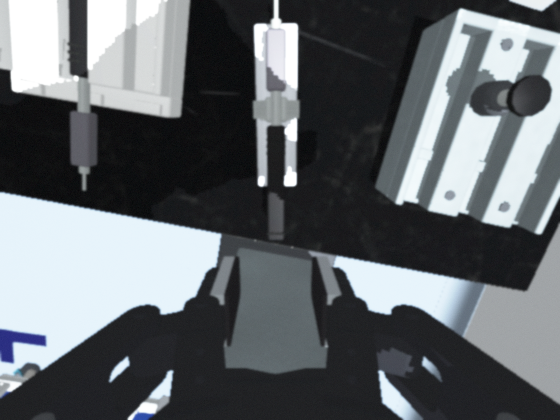

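The long probe is snapped in the clip, with its handle end at (275,238) pointing at the gripper. Next I take it by the handle.

Request:
{"api": "carry_out", "payload": {
  "fingers": [-0.3,-0.3,-0.3,-0.3,-0.3,-0.3,-0.3,-1,-1,-1,-1,-1],
  "travel": [
    [2,0,35],
    [0,0,35],
    [0,0,30],
    [0,0,18],
    [0,0,9],
    [0,0,3],
    [0,0,0],
    [0,0,0],
    [0,0,0],
    [0,0,0],
    [0,0,0],
    [0,0,0]
  ],
  "dr": [
    [0,0,0],
    [0,0,0],
    [0,0,0],
    [0,0,0],
    [0,0,0],
    [0,0,0],
    [0,0,0],
    [0,0,0],
    [0,0,0],
    [0,0,0],
    [0,0,0],
    [0,0,0]
  ],
  "grip_force": 80
}}

```text
t: 12.23
position: [0.4396, 0.0729, 0.0238]
tcp_rot: [180.0, -0.1, 11.6]
wrist_force: [0.6, -0.9, 6.5]
finger_gap: 0.144
finger_force: 78.5
```

Request:
{"api": "carry_out", "payload": {
  "fingers": [-1,-1,-1,-1,-1,-1,-1,-1,-1,-1,-1,-1],
  "travel": [
    [0,0,0],
    [0,0,0],
    [0,0,-4],
    [0,0,-5],
    [0,0,-6],
    [0,0,-8],
    [0,0,-12],
    [0,0,-25],
    [0,0,-30],
    [0,0,-30],
    [0,0,-25],
    [0,0,0]
  ],
  "dr": [
    [0,0,0],
    [0,0,0],
    [0,0,0],
    [0,0,0],
    [0,0,0],
    [0,0,0],
    [0,0,0],
    [0,0,0],
    [0,0,0],
    [0,0,0],
    [0,0,0],
    [0,0,0]
  ],
  "grip_force": 120
}}

```text
t: 13.23
position: [0.4398, 0.073, 0.1723]
tcp_rot: [180.0, -0.2, 11.6]
wrist_force: [-0.3, -0.6, 0.6]
finger_gap: 0.138
finger_force: 117.8
```

```bash
cat >> h.py <<'E'
def held(P):
    """held probe axis heights in tool frame: prints x(mm ahead of TCP), y, z rel"""
    s=env.get_state();T=s["position"];a=np.radians(s["tcp_rot"][2]);e=(P-T)*1000
    x=e[...,0]*np.cos(a)+e[...,1]*np.sin(a);y=-e[...,0]*np.sin(a)+e[...,1]*np.cos(a);z=e[...,2]
    m=(abs(y)<9)&(z>-25)&(z<60)&(x>14)&(x<170)
    for x0 in range(15,170,10):
        k=m&(x>=x0)&(x<x0+10)
        if k.sum()>8: print(x0,k.sum(),"ytop",np.median(y[k]).round(1),"ztop",np.percentile(z[k],80).round(1),"w",(np.percentile(y[k],97)-np.percentile(y[k],3)).round(1))
    if (m&(x>30)).any(): print("tip x",np.percentile(x[m],99.7))
E
python3 - <<'E'
from h import *
P,p=look("w6");held(P);print(env.get_state()["finger_force"])
go(499.6-72.5,-75.4-44,170,-.5);go(499.6-72.5,-75.4+44,170,-.5)
E
```

```text
[439.8  73.  172.3] [180.   -0.2  11.6] 0.138 13.2
15 828 ytop -1.3 ztop 27.1 w 13.1
25 881 ytop -1.2 ztop 27.1 w 12.8
35 936 ytop -1.2 ztop 27.2 w 13.2
45 1039 ytop -0.9 ztop 27.3 w 13.5
55 878 ytop -1.2 ztop 26.8 w 12.0
65 632 ytop -0.9 ztop 23.8 w 7.6
75 753 ytop -1.2 ztop 24.4 w 9.4
85 1360 ytop -1.2 ztop 27.3 w 13.0
95 1485 ytop -1.2 ztop 27.3 w 13.0
105 568 ytop -1.2 ztop 27.4 w 12.8
tip x 108.56746991818602
117.7526843547821
go: drz 0.2114 (-12.1 deg) travel [-10.7 192.8   0.3]
go: drz 0.2114 (-12.1 deg) travel [-11.5 104.8   0.3]
```

Request:
{"api": "carry_out", "payload": {
  "fingers": [-1,-1,-1,-1,-1,-1,-1,-1],
  "travel": [
    [0,0,0],
    [0,0,0],
    [-4,26,0],
    [-4,26,0],
    [-4,26,0],
    [0,26,0],
    [0,0,0],
    [0,0,0]
  ],
  "dr": [
    [0,0,0.1055],
    [0,0,0.1055],
    [0,0,0],
    [0,0,0],
    [0,0,0],
    [0,0,0],
    [0,0,0],
    [0,0,0]
  ]
}}

```text
t: 13.95
position: [0.4258, -0.0319, 0.168]
tcp_rot: [-180.0, 0.1, -0.7]
wrist_force: [-0.6, 0.1, -0.3]
finger_gap: 0.136
finger_force: 117.8
```

Run:
```python
from h import *
P,p=look("w7",True)
held(P)
m=(P[...,0]>.44)&(P[...,0]<.62)&(P[...,1]>-.16)&(P[...,1]<.01)
rects(P,m,.0535,.062,60);rects(P,m,.030,.0375,60)
```

```text
[425.8 -31.9 168. ] [-1.8e+02  1.0e-01 -7.0e-01] 0.136 13.9
15 831 ytop -1.3 ztop 25.1 w 13.0
25 875 ytop -1.4 ztop 25.1 w 12.8
35 946 ytop -1.7 ztop 25.2 w 13.1
45 1045 ytop -1.7 ztop 25.2 w 13.5
55 875 ytop -1.7 ztop 24.6 w 12.0
65 625 ytop -1.4 ztop 21.6 w 7.6
75 772 ytop -1.8 ztop 22.4 w 9.6
85 1359 ytop -1.8 ztop 25.0 w 13.0
95 1475 ytop -1.8 ztop 25.0 w 13.0
105 560 ytop -1.8 ztop 24.9 w 13.1
tip x 108.56256225536534
0.0535 [251   0  11 168 863] [511.  -18.9  55.6] [517.7 -19.5] [  6.  114.3] 89.6
0.0535 [298   0  26  19 345] [570.1 -57.6  55.8] [568.8 -58. ] [10.8 17.4] 1.3
0.0535 [ 344    0   45  167 5498] [520.7 -98.1  55.8] [516.9 -98.3] [ 24.5 113.6] 89.4
0.0535 [ 399    0   28  167 1435] [ 520.3 -133.    55.5] [ 516.7 -133.2] [  6.7 113.6] 89.5
0.0535 [ 288   54   34  114 3109] [499.  -55.1  55.8] [500.2 -54.4] [24.  80.9] 89.4
0.03 [ 320    0   29  117 2421] [540.9 -78.8  34.9] [539.1 -78.3] [18.3 82.4] 89.3
0.03 [ 375    0   35  164 3051] [ 524.2 -124.    34.9] [ 519.3 -123.6] [ 16.4 120.6] 90.0
0.03 [262  87   4  65 159] [498.  -23.3  35.2] [495.5 -23.3] [ 2.1 49.9] 89.8
0.03 [ 318  114   25   50 1022] [478.9 -77.8  34.8] [479.4 -77.6] [18.1 40. ] 89.7
```

View pics/w7.png

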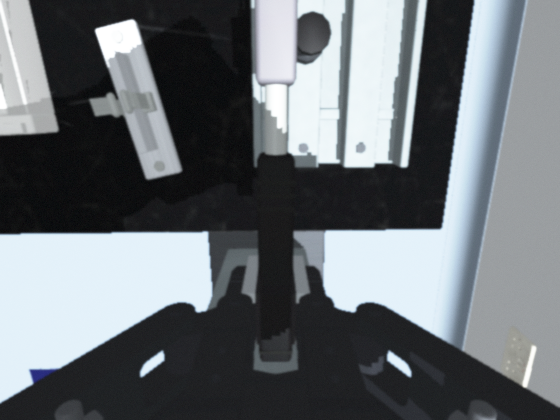

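Relative to the held probe's own offset in this view, the lane 1 axis is at y ≈ −30.1 at the gripper. So I shift 1.8 mm left and 1.7 mm forward, then lower.

Request:
{"api": "carry_out", "payload": {
  "fingers": [-1,-1,-1,-1,-1,-1,-1,-1,-1,-1,-1,-1,-1,-1],
  "travel": [
    [1.7,-1.8,0],
    [0,0,30],
    [0,0,30],
    [0,0,30],
    [0,0,20],
    [0,0,8],
    [0,0,5],
    [0,0,5],
    [0,0,5],
    [0,0,5],
    [0,0,5],
    [0,0,2],
    [0,0,0],
    [0,0,0]
  ],
  "dr": [
    [0,0,0],
    [0,0,0],
    [0,0,0],
    [0,0,0],
    [0,0,0],
    [0,0,0],
    [0,0,0],
    [0,0,0],
    [0,0,0],
    [0,0,0],
    [0,0,0],
    [0,0,0],
    [0,0,0],
    [0,0,0]
  ]
}}

```text
t: 15.17
position: [0.4278, -0.0284, 0.0235]
tcp_rot: [-180.0, 0.0, -0.5]
wrist_force: [-2.0, 1.0, 13.2]
finger_gap: 0.138
finger_force: 119.8
```

Request:
{"api": "carry_out", "payload": {
  "fingers": [-0.35,-0.35,-0.35,-0.35,-0.35,-0.35,-0.35,-0.35,-0.35,-0.35],
  "travel": [
    [0,0,0],
    [0,0,0],
    [0,0,0],
    [0,0,-20],
    [0,0,-35],
    [0,0,-35],
    [0,0,-35],
    [0,0,-35],
    [0,0,0],
    [0,0,0]
  ],
  "dr": [
    [0,0,0],
    [0,0,0],
    [0,0,0],
    [0,0,0],
    [0,0,0],
    [0,0,0],
    [0,0,0],
    [0,0,0],
    [0,0,0],
    [0,0,0]
  ]
}}

```text
t: 16.0
position: [0.4289, -0.0287, 0.1771]
tcp_rot: [-180.0, -0.2, -0.4]
wrist_force: [0.0, 0.4, -0.2]
finger_gap: 0.325
finger_force: 0.0
```

Run:
```python
from h import *
P,p=look("w8",True)
m=(P[...,0]>.37)&(P[...,0]<.62)&(P[...,1]>-.06)&(P[...,1]<.0)
rects(P,m,.0445,.0525,60)
rects(P,(P[...,1]>.2)&(P[...,1]<.25)&(P[...,0]<.6)&(P[...,0]>.4),.0445,.0525,60)
go(460.2,182.2,200,2)
```

```text
[428.9 -28.7 177.1] [-180.    -0.2   -0.4] 0.325 16.0
0.0445 [ 266   40   19  199 2974] [479.9 -29.4  48.4] [477.5 -29.4] [ 14.3 159.7] 89.5
go: drz -0.0421 (2.4 deg) travel [  39.1 -209.7  -23.9]
```

View pics/w8.png

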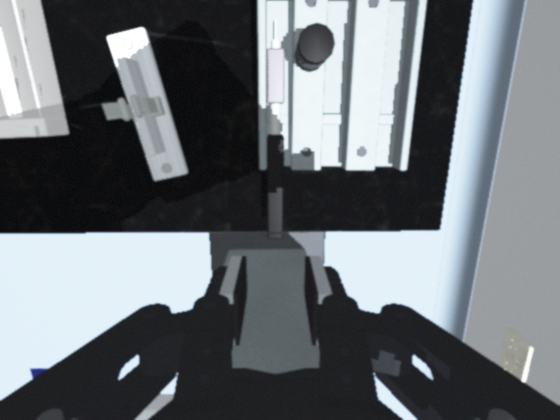

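The long probe is flat in lane 1, mid-neck at x ≈ 499.7. Now the short one.

Request:
{"api": "carry_out", "payload": {
  "fingers": [-0.35,-0.35,-0.35,-0.35,-0.35,-0.35,-0.35,-0.35,-0.35,-0.35,-0.35,-0.35,-0.35,-0.35,-0.35,-0.35,-0.35,-0.35,-0.35,-0.35],
  "travel": [
    [3.5,-31.8,-3],
    [3.5,-31.8,-3],
    [3.5,-31.8,-3],
    [3.5,-31.8,-3],
    [3.5,-31.8,-3],
    [3.5,-31.8,-3],
    [3.5,-31.8,-3],
    [3.5,-31.8,-3],
    [0,0,0],
    [0,0,0],
    [0,0,0],
    [0,0,0],
    [0,0,0],
    [0,0,0],
    [0,0,0],
    [0,0,0],
    [0,0,0],
    [0,0,0],
    [0,0,0],
    [0,0,0]
  ],
  "dr": [
    [0,0,0],
    [0,0,0],
    [0,0,0],
    [0,0,0],
    [0,0,0],
    [0,0,0],
    [0,0,0],
    [0,0,0],
    [0,0,-0.1224],
    [0,0,-0.1224],
    [0,0,-0.1224],
    [0,0,-0.1224],
    [0,0,-0.1224],
    [0,0,-0.1224],
    [0,0,-0.1224],
    [0,0,-0.1224],
    [0,0,-0.1224],
    [0,0,-0.1224],
    [0,0,-0.1224],
    [0,0,-0.1224]
  ]
}}

```text
t: 17.72
position: [0.458, 0.2249, 0.1989]
tcp_rot: [-179.9, 0.0, 84.0]
wrist_force: [0.6, 0.5, -0.3]
finger_gap: 0.328
finger_force: 0.0
```

Request:
{"api": "carry_out", "payload": {
  "fingers": [-0.35,-0.35,-0.35,-0.35,-0.35,-0.35,-0.35,-0.35,-0.35,-0.35,-0.35,-0.35,-0.35,-0.35,-0.35,-0.35],
  "travel": [
    [0,0,0],
    [0,0,0],
    [0,0,0],
    [0,0,0],
    [0,0,0],
    [0,0,0],
    [0,0,0],
    [0,0,0],
    [0,0,0],
    [0,0,0],
    [0,0,0],
    [0,0,0],
    [0,0,0],
    [0,0,0],
    [0,0,0],
    [0,0,0]
  ],
  "dr": [
    [0,0,-0.1224],
    [0,0,-0.1224],
    [0,0,-0.1224],
    [0,0,-0.1224],
    [0,0,-0.1224],
    [0,0,-0.1224],
    [0,0,-0.1224],
    [0,0,-0.1224],
    [0,0,-0.1224],
    [0,0,-0.1224],
    [0,0,-0.1224],
    [0,0,-0.1224],
    [0,0,-0.1224],
    [0,0,-0.1224],
    [0,0,0],
    [0,0,0]
  ]
}}

```text
t: 19.05
position: [0.4582, 0.2247, 0.1993]
tcp_rot: [180.0, -0.1, -178.4]
wrist_force: [-0.4, -0.9, -0.6]
finger_gap: 0.324
finger_force: 0.0
```

Run:
```python
from h import *
P,p=look("w9")
m=(P[...,0]<.49)&(P[...,0]>.3)&(P[...,1]>.12)&(P[...,1]<.3)
rects(P,m,.045,.0525);go(458.5,225.4,23,182.1)
```

```text
[458.2 224.7 199.3] [ 1.800e+02 -1.000e-01 -1.784e+02] 0.324 19.1
0.045 [272 178  16  51 648] [465.2 229.   48.4] [465.8 228.8] [48.3 13.8] 2.3
go: drz -0.0090 (0.5 deg) travel [ -0.3   0.7 176.5]
```

Run:
```python
from h import *
P,p=look("w10")
m=(P[...,0]<.6)&(P[...,0]>.3)&(P[...,1]>.12)&(P[...,1]<.3)
rects(P,m,.045,.0525,100);rects(P,m,.0535,.06)
c=env.camera_params("top");p,d=env.capture("top");P=cloud(c,d);rects(P,(P[...,0]<.6)&(P[...,0]>.3)&(P[...,1]>.12)&(P[...,1]<.3),.044,.0525,15)
```

```text
[458.2 224.7 199.5] [ 180.    -0.  -178.4] 0.327 19.1
0.045 [ 272  181   40  132 1625] [505.8 231.3  48.5] [511.3 241.9] [134.4  37. ] 2.0
0.0535 [ 287  240   26   94 1792] [547.  248.7  55.8] [549.4 250.8] [101.3  23.4] 1.7
0.0535 [333 240   8  32 189] [511.9 284.2  55.6] [513.  284.4] [31.2  6.1] 2.4
0.0535 [214 241   7  29 164] [514.9 170.7  55.5] [516.3 170.6] [ 6.  28.8] 88.7
0.0535 [ 241  241   29   92 2007] [548.4 208.   55.8] [550.5 206.9] [100.4  25.3] 3.0
0.044 [219 205   7  17  74] [555.2 232.6  49.2] [551.5 233.5] [36.7 13.9] 2.8
```

Run:
```python
from h import *
P,p=look("w11")
cv2.imwrite("pics/w11.png",cv2.resize(p[120:345,180:380,::-1],None,fx=2.6,fy=2.6,interpolation=cv2.INTER_CUBIC))
m=(abs(P[...,1]-.2285)<.011)&(P[...,2]>.037)
for x in range(400,560,8):
    k=m&(abs(P[...,0]*1000-x)<2)
    if k.sum()>2: print(x,(np.median(P[k],0)*1000).round(1),(np.ptp(P[k][:,1])*1000).round(1))
```

```text
[458.3 224.9 199.8] [ 180.     0.  -178.3] 0.323 19.2
432 [431.9 227.7  42.6] 1.0
440 [441.2 236.6 288. ] 14.8
448 [448.3 226.7 281.3] 22.0
456 [456.1 238.4 213.2] 18.0
464 [463.9 238.6 211.2] 16.9
472 [471.8 229.5  49. ] 16.2
480 [479.8 228.8  48.7] 12.3
488 [488.  228.1  44.7] 17.8
496 [496.1 229.8  45.1] 6.9
504 [504.  231.6  45.9] 12.3
512 [511.5 230.8  48.6] 16.3
520 [519.8 231.   49.1] 21.2
528 [528.2 231.3  49.1] 21.3
536 [536.  231.1  48.8] 21.5
544 [544.3 230.9  48.9] 20.6
552 [551.9 231.2  48.7] 20.8
```

View pics/w11.png

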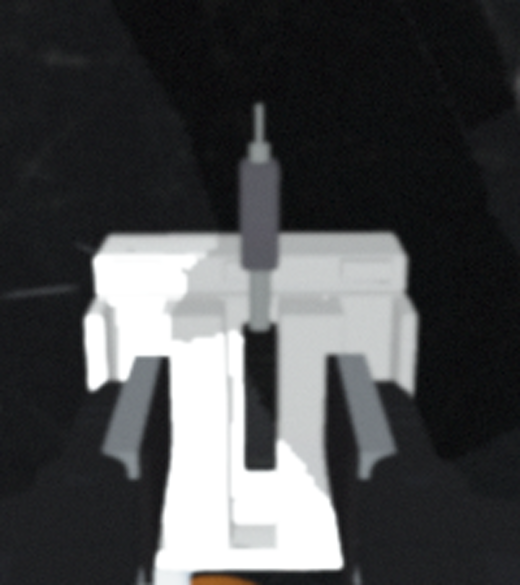

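The short probe has been knocked about 2 cm along its lane (towards +x) and is still seated in it. I'll recompute the grasp.

Run:
```python
from h import *
c=env.camera_params("wrist")
def im(u,v): return (180+u/2.6,120+v/2.6)
for n,uv,z in(("tip",(259,103),.044),("sl front",(260,160),.05),("sl back",(260,268),.05),("handle front",(260,328),.049),("handle back",(260,468),.049)):
    print(n,(ray(c,im(*uv),z)*1000).round(1))
p,d=env.capture("top");c=env.camera_params("top");cv2.imwrite("pics/t2.png",cv2.resize(p[170:290,190:400,::-1],None,fx=3.8,fy=3.8,interpolation=cv2.INTER_CUBIC))
```

```text
tip [[425.5 227.6  44. ]]
sl front [[444.5 228.5  50. ]]
sl back [[484.1 229.9  50. ]]
handle front [[508.  230.7  49. ]]
handle back [[566.9 232.8  49. ]]
```

View pics/t2.png

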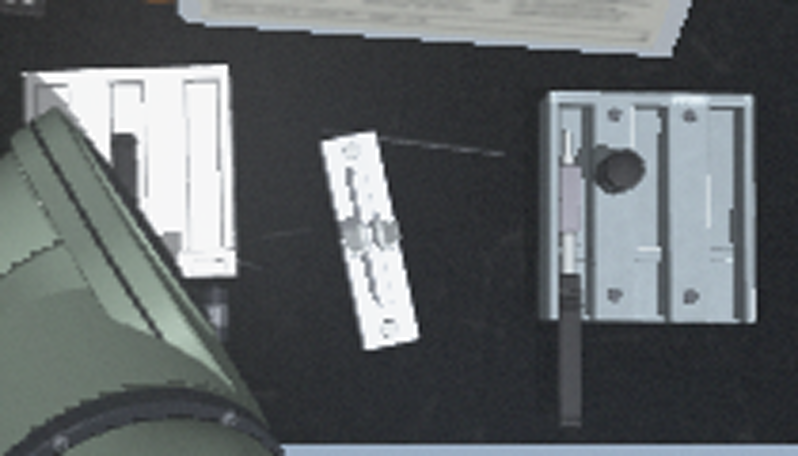

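The probe has actually moved +5 mm in x and +3 mm in y, with the sleeve centre near (464, 229.5). The long one is still docked in lane 1.

Run:
```python
from h import *
go(463.3,229.6,23,182.1)
```

```text
go: drz -0.0060 (0.3 deg) travel [ -5.1   4.5 177. ]
```

Request:
{"api": "carry_out", "payload": {
  "fingers": [-0.35,-0.35,-0.35,-0.35,-0.35,-0.35,-0.35,-0.35,-0.35,-1,-1,-1,-1,-1],
  "travel": [
    [-5,4.6,0],
    [0,0,35],
    [0,0,35],
    [0,0,35],
    [0,0,30],
    [0,0,20],
    [0,0,14],
    [0,0,7.5],
    [0,0,0],
    [0,0,0],
    [0,0,0],
    [0,0,0],
    [0,0,0],
    [0,0,0]
  ],
  "dr": [
    [0,0,-0.006],
    [0,0,0],
    [0,0,0],
    [0,0,0],
    [0,0,0],
    [0,0,0],
    [0,0,0],
    [0,0,0],
    [0,0,0],
    [0,0,0],
    [0,0,0],
    [0,0,0],
    [0,0,0],
    [0,0,0]
  ],
  "grip_force": 70
}}

```text
t: 20.47
position: [0.4639, 0.2294, 0.0242]
tcp_rot: [-180.0, 0.1, -177.8]
wrist_force: [0.7, -3.2, 2.2]
finger_gap: 0.152
finger_force: 68.6
```

Request:
{"api": "carry_out", "payload": {
  "fingers": [-1,-1,-1,-1,-1,-1,-1,-1,-1,-1,-1,-1,-1,-1,-1,-1,-1,-1,-1,-1],
  "travel": [
    [0,0,-15],
    [0,0,-30],
    [0,0,-40],
    [0,0,-40],
    [0,0,-20],
    [0,0,0],
    [0,0,0],
    [0,0,0],
    [0,0,0],
    [0,0,0],
    [0,0,0],
    [0,0,0],
    [0,0,0],
    [0,0,0],
    [0,0,0],
    [0,0,0],
    [0,0,0],
    [0,0,0],
    [0,0,0],
    [0,0,0]
  ],
  "dr": [
    [0,0,0],
    [0,0,0],
    [0,0,0],
    [0,0,0],
    [0,0,0],
    [0,0,0.119],
    [0,0,0.119],
    [0,0,0.119],
    [0,0,0.119],
    [0,0,0.119],
    [0,0,0.119],
    [0,0,0.119],
    [0,0,0.119],
    [0,0,0.119],
    [0,0,0.119],
    [0,0,0.119],
    [0,0,0.119],
    [0,0,0.119],
    [0,0,0.119],
    [0,0,0.119]
  ]
}}

```text
t: 22.13
position: [0.4633, 0.23, 0.169]
tcp_rot: [179.9, -0.1, 79.6]
wrist_force: [0.0, -0.3, -1.0]
finger_gap: 0.148
finger_force: 68.3
```

Request:
{"api": "carry_out", "payload": {
  "fingers": [-1,-1,-1,-1,-1,-1,-1,-1,-1,-1,-1,-1],
  "travel": [
    [0,0,0],
    [0,0,0],
    [0,0,0],
    [0,0,0],
    [0,0,0],
    [0,0,0],
    [0,0,0],
    [0,0,0],
    [0,0,0],
    [0,0,0],
    [0,0,0],
    [0,0,0]
  ],
  "dr": [
    [0,0,0.119],
    [0,0,0.119],
    [0,0,0.119],
    [0,0,0.119],
    [0,0,0.119],
    [0,0,0.119],
    [0,0,0.119],
    [0,0,0.119],
    [0,0,0.119],
    [0,0,0.119],
    [0,0,0],
    [0,0,0]
  ]
}}

```text
t: 23.13
position: [0.4632, 0.2299, 0.1687]
tcp_rot: [180.0, -0.1, 12.0]
wrist_force: [0.1, -0.2, -0.1]
finger_gap: 0.148
finger_force: 68.3
```

Run:
```python
from h import *
s=env.get_state();print(s["finger_force"])
P,p=look("w12",True)
a=np.radians(s["tcp_rot"][2]);e=(P-s["position"])*1000
x=e[...,0]*np.cos(a)+e[...,1]*np.sin(a);y=-e[...,0]*np.sin(a)+e[...,1]*np.cos(a);z=e[...,2]
# needle/sleeve profile along the probe, by width at height of sleeve top
for x0 in range(-40,60,4):
    k=(x>=x0)&(x<x0+4)&(abs(y+1)<10)&(z>14)&(z<32)
    if k.sum()>4: print(x0,k.sum(),np.median(z[k]).round(1),(np.percentile(y[k],[3,97])).round(1))
m=(P[...,0]>.4)&(P[...,0]<.6)&(P[...,1]>.03)&(P[...,1]<.14)
rects(P,m,.0535,.064,20);rects(P,m,.046,.0515,20)
a=np.radians(11.7);go(509.4+31*np.cos(a),87.0+31*np.sin(a),60,11.7)
```

```text
68.32607746124268
[463.2 229.9 168.7] [ 1.8e+02 -1.0e-01  1.2e+01] 0.148 23.1
-40 92 20.4 [-4.2  3.3]
-36 117 20.4 [-4.2  3.1]
-32 123 20.7 [-4.1  3.1]
-28 132 20.7 [-4.1  3.1]
-24 66 20.9 [-3.6  3. ]
-20 186 24.2 [-7.   5.5]
-16 252 24.2 [-6.9  5.5]
-12 260 24.4 [-6.8  5.4]
-8 269 24.4 [-7.   5.6]
-4 267 24.3 [-7.   5.6]
0 290 24.3 [-7.1  5.6]
4 298 24.4 [-7.   5.6]
8 567 24.4 [-10.7   8.6]
12 398 24.3 [-9.9  7.9]
16 506 23.5 [-7.3  5.5]
20 185 20.4 [-4.5  3.8]
24 161 19.0 [-4.1  2.1]
28 53 18.3 [-2.1 -0.1]
32 59 18.5 [-2.1 -0.1]
36 64 18.4 [-2.1 -0.1]
0.0535 [444 184   6  16  50] [506.8 100.   58.1] [506.9  99. ] [12.   5.1] 13.0
0.0535 [473 184  13  16 149] [512.3  73.6  56.5] [512.  74.] [12.2  6.3] 9.7
0.046 [447 178   9  22 118] [509.2  91.7  48.8] [508.4  91.6] [17.4  6.5] 13.0
0.046 [458 179  16  21 216] [510.9  80.7  48.7] [510.6  80.2] [17.2  8.6] 14.0
go: drz 0.0056 (-0.3 deg) travel [ 47.2 149.2 108.7]
```

Request:
{"api": "carry_out", "payload": {
  "fingers": [-1,-1,-1,-1,-1,-1,-1,-1,-1,-1,-1],
  "travel": [
    [9.7,29.8,0],
    [9.7,29.8,0],
    [9.7,29.8,0],
    [9.7,29.8,0],
    [9.7,29.9,0],
    [0,0,30],
    [0,0,30],
    [0,0,30],
    [0,0,16],
    [0,0,0],
    [0,0,0]
  ],
  "dr": [
    [0,0,0.0056],
    [0,0,0],
    [0,0,0],
    [0,0,0],
    [0,0,0],
    [0,0,0],
    [0,0,0],
    [0,0,0],
    [0,0,0],
    [0,0,0],
    [0,0,0]
  ]
}}

```text
t: 24.1
position: [0.5407, 0.0928, 0.0631]
tcp_rot: [180.0, -0.0, 11.5]
wrist_force: [0.4, -0.4, 0.9]
finger_gap: 0.149
finger_force: 68.4
```

Run:
```python
from h import *
s=env.get_state();print(s["position"],s["finger_gap"],s["finger_force"])
a=np.radians(11.7);go(509.4+32.3*np.cos(a),87.0+32.3*np.sin(a),21,11.7)
```

```text
[0.54070859 0.09284129 0.06309252] 0.14901205462860545 68.35264205932617
go: drz -0.0029 (0.2 deg) travel [ 0.5 -0.6 42.1]
```

Request:
{"api": "carry_out", "payload": {
  "fingers": [-1,-1,-1,-1,-1,-1,-1,-1,-1,-1,-1],
  "travel": [
    [0.5,-0.6,7],
    [0,0,7],
    [0,0,6],
    [0,0,5],
    [0,0,5],
    [0,0,5],
    [0,0,4],
    [0,0,2],
    [0,0,1.5],
    [0,0,0],
    [0,0,0]
  ],
  "dr": [
    [0,0,0],
    [0,0,0],
    [0,0,0],
    [0,0,0],
    [0,0,0],
    [0,0,0],
    [0,0,0],
    [0,0,0],
    [0,0,0],
    [0,0,0],
    [0,0,0]
  ]
}}

```text
t: 25.02
position: [0.5424, 0.093, 0.0229]
tcp_rot: [180.0, -0.3, 11.4]
wrist_force: [-10.1, -2.1, 59.4]
finger_gap: 0.147
finger_force: 80.2
```

Request:
{"api": "carry_out", "payload": {
  "fingers": [-1,-0.2,-0.2,-0.2,-0.2,-0.2,-0.2,-0.2,-0.2,-0.2,-0.2,-0.2,-0.2],
  "travel": [
    [0,0,-2.5],
    [0,0,0],
    [0,0,0],
    [0,0,0],
    [0,0,-25],
    [0,0,-35],
    [0,0,-35],
    [0,0,-25],
    [-24,0,-10],
    [-24,0,0],
    [-24,0,0],
    [-17,0,0],
    [0,0,0]
  ],
  "dr": [
    [0,0,0],
    [0,0,0],
    [0,0,0],
    [0,0,0],
    [0,0,0],
    [0,0,0],
    [0,0,0],
    [0,0,0],
    [0,0,0],
    [0,0,0],
    [0,0,0],
    [0,0,0],
    [0,0,0]
  ]
}}

```text
t: 26.1
position: [0.4511, 0.0758, 0.1528]
tcp_rot: [-180.0, 0.0, 11.4]
wrist_force: [-0.6, 0.1, 0.4]
finger_gap: 0.404
finger_force: 0.0
```

Run:
```python
from h import *
P,p=look("w13",True)
m=(P[...,0]>.38)&(P[...,0]<.62)&(P[...,1]>.03)&(P[...,1]<.16)
rects(P,m,.0445,.0525,60)
m=(P[...,0]>.35)&(P[...,0]<.62)&(P[...,1]>-.045)&(P[...,1]<-.01)
rects(P,m,.0445,.0525,60)
a=np.radians(11.6);go(510.3-56*np.cos(a),87.2-56*np.sin(a),23,11.6)
```

```text
[451.1  75.8 152.8] [-180.     0.    11.4] 0.404 26.1
0.0445 [ 262   48   30  179 3276] [505.7  85.3  48.5] [503.2  84.6] [130.   20.7] 14.5
0.0445 [390  41  64 184 841] [532.4 -16.7  48.5] [527.4 -16.7] [  1.7 133.2] 89.4
0.0445 [ 420   55   66  176 1078] [531.5 -42.   48.6] [524.5 -42.7] [127.4  18.3] 7.4
0.0445 [ 374  100   81  195 2742] [474.  -29.1  48.3] [478. -29.] [ 15.1 159.7] 89.4
go: drz -0.0035 (0.2 deg) travel [  2.4   0.7 129.8]
```

Request:
{"api": "carry_out", "payload": {
  "fingers": [-0.3,-0.3,-0.3,-0.3,-0.3,-0.3,-0.3,-1,-1,-1,-1,-1,-1],
  "travel": [
    [2.5,0.5,35],
    [0,0,35],
    [0,0,30],
    [0,0,18],
    [0,0,8],
    [0,0,3],
    [0,0,0],
    [0,0,0],
    [0,0,0],
    [0,0,0],
    [0,0,0],
    [0,0,0],
    [0,0,0]
  ],
  "dr": [
    [0,0,-0.004],
    [0,0,0],
    [0,0,0],
    [0,0,0],
    [0,0,0],
    [0,0,0],
    [0,0,0],
    [0,0,0],
    [0,0,0],
    [0,0,0],
    [0,0,0],
    [0,0,0],
    [0,0,0]
  ],
  "grip_force": 120
}}

```text
t: 27.23
position: [0.4569, 0.0762, 0.0243]
tcp_rot: [180.0, -0.1, 11.7]
wrist_force: [-0.1, -0.1, 7.7]
finger_gap: 0.141
finger_force: 117.7
```

Request:
{"api": "carry_out", "payload": {
  "fingers": [-1,-1,-1,-1,-1,-1,-1,-1,-1,-1,-1,-1],
  "travel": [
    [0,0,0],
    [0,0,0],
    [0,0,-4],
    [0,0,-5],
    [0,0,-6],
    [0,0,-8],
    [0,0,-12],
    [0,0,-25],
    [0,0,-30],
    [0,0,-30],
    [0,0,-25],
    [0,0,0]
  ],
  "dr": [
    [0,0,0],
    [0,0,0],
    [0,0,0],
    [0,0,0],
    [0,0,0],
    [0,0,0],
    [0,0,0],
    [0,0,0],
    [0,0,0],
    [0,0,0],
    [0,0,0],
    [0,0,0]
  ]
}}

```text
t: 28.23
position: [0.4571, 0.0761, 0.1729]
tcp_rot: [180.0, -0.3, 11.7]
wrist_force: [0.3, -1.4, 0.0]
finger_gap: 0.137
finger_force: 117.9
```

Run:
```python
from h import *
P,p=look("w14");held(P);print(env.get_state()["finger_force"])
go(500-56,-74.9-44+.5,170,-.6)
```

```text
[457.1  76.1 172.9] [180.   -0.3  11.7] 0.137 28.2
15 833 ytop -1.3 ztop 26.9 w 13.1
25 905 ytop -0.9 ztop 26.9 w 13.5
35 957 ytop -1.3 ztop 26.6 w 12.7
45 540 ytop -1.3 ztop 23.6 w 7.6
55 570 ytop -1.3 ztop 23.6 w 7.5
65 1034 ytop -1.2 ztop 26.9 w 12.6
75 1253 ytop -1.2 ztop 27.0 w 13.1
85 1342 ytop -1.2 ztop 27.1 w 13.0
95 1453 ytop -1.2 ztop 27.1 w 13.0
105 358 ytop -1.2 ztop 26.0 w 10.5
tip x 109.725482522247
117.84939408302307
go: drz 0.2144 (-12.3 deg) travel [-10.7 195.    0.9]
```

Request:
{"api": "carry_out", "payload": {
  "fingers": [-1,-1,-1,-1,-1,-1,-1,-1,-1,-1,-1],
  "travel": [
    [0,0,0],
    [0,0,0],
    [-1.3,27.9,0],
    [-1.3,27.9,0],
    [-1.3,27.9,0],
    [-1.3,27.9,0],
    [-1.3,27.9,0],
    [-1.3,27.9,0],
    [-1.3,27.6,0],
    [0,0,0],
    [0,0,0]
  ],
  "dr": [
    [0,0,0.107],
    [0,0,0.107],
    [0,0,0],
    [0,0,0],
    [0,0,0],
    [0,0,0],
    [0,0,0],
    [0,0,0],
    [0,0,0],
    [0,0,0],
    [0,0,0]
  ]
}}

```text
t: 29.2
position: [0.4445, -0.1198, 0.1685]
tcp_rot: [-180.0, -0.0, -0.8]
wrist_force: [1.0, 1.4, -0.3]
finger_gap: 0.137
finger_force: 117.9
```

Run:
```python
from h import *
P,p=look("w15",True)
held(P)
m=(P[...,0]>.44)&(P[...,0]<.62)&(P[...,1]>-.16)&(P[...,1]<.01)
rects(P,m,.0535,.062,60)
go(500-54.5,-74.9-44+.5,21,-.6)
```

```text
[ 444.5 -119.8  168.5] [-180.    -0.    -0.8] 0.137 29.2
15 826 ytop -1.9 ztop 24.9 w 13.1
25 899 ytop -1.9 ztop 25.0 w 13.5
35 954 ytop -1.7 ztop 24.6 w 12.7
45 536 ytop -1.9 ztop 21.4 w 7.7
55 574 ytop -1.9 ztop 21.4 w 7.5
65 1059 ytop -1.9 ztop 24.6 w 12.6
75 1245 ytop -1.9 ztop 24.7 w 13.1
85 1353 ytop -1.9 ztop 24.7 w 13.0
95 1447 ytop -1.9 ztop 24.7 w 12.9
105 327 ytop -1.9 ztop 23.4 w 9.9
tip x 109.50266687988753
0.0535 [  123     1   143   191 13151] [533.5 -69.2  55.8] [527.  -65.5] [ 97.9 133.6] 89.5
0.0535 [287   1  11  14 108] [ 589.7 -133.6   55.7] [ 589.  -133.5] [7.1 7.9] 89.5
0.0535 [288 133   8  59 430] [ 482.2 -133.2   55.6] [ 482.2 -133.3] [ 5.6 45.4] 89.9
go: drz -0.0010 (0.1 deg) travel [  0.8  -0.2 147.4]
```

Request:
{"api": "carry_out", "payload": {
  "fingers": [-1,-1,-1,-1,-1,-1,-1,-1,-1,-1,-1,-1,-1,-1,-1],
  "travel": [
    [1,-0.2,0],
    [0,0,30],
    [0,0,30],
    [0,0,30],
    [0,0,20],
    [0,0,8],
    [0,0,5],
    [0,0,5],
    [0,0,5],
    [0,0,5],
    [0,0,4],
    [0,0,2],
    [0,0,1],
    [0,0,0],
    [0,0,0]
  ],
  "dr": [
    [0,0,0],
    [0,0,0],
    [0,0,0],
    [0,0,0],
    [0,0,0],
    [0,0,0],
    [0,0,0],
    [0,0,0],
    [0,0,0],
    [0,0,0],
    [0,0,0],
    [0,0,0],
    [0,0,0],
    [0,0,0],
    [0,0,0]
  ]
}}

```text
t: 30.5
position: [0.4463, -0.1185, 0.0242]
tcp_rot: [-180.0, -0.1, -0.6]
wrist_force: [-3.6, 1.1, 13.2]
finger_gap: 0.137
finger_force: 120.0
```

Same contact as the first probe. Release, rise, check.

Request:
{"api": "carry_out", "payload": {
  "fingers": [-0.35,-0.35,-0.35,-0.35,-0.35,-0.35,-0.35,-0.35,-0.35,-0.35],
  "travel": [
    [0,0,0],
    [0,0,0],
    [0,0,0],
    [0,0,-20],
    [0,0,-35],
    [0,0,-35],
    [0,0,-35],
    [0,0,-35],
    [0,0,0],
    [0,0,0]
  ],
  "dr": [
    [0,0,0],
    [0,0,0],
    [0,0,0],
    [0,0,0],
    [0,0,0],
    [0,0,0],
    [0,0,0],
    [0,0,0],
    [0,0,0],
    [0,0,0]
  ]
}}

```text
t: 31.33
position: [0.4467, -0.1184, 0.1848]
tcp_rot: [180.0, -0.2, -0.6]
wrist_force: [0.1, 1.0, -0.4]
finger_gap: 0.322
finger_force: 0.0
```

Run:
```python
from h import *
P,p=look("w16",True)
m=(P[...,0]>.37)&(P[...,0]<.62)
rects(P,m&(abs(P[...,1]+.119)<.01),.0445,.0525,60)
rects(P,m&(abs(P[...,1]+.0300)<.01),.0445,.0525,60)
go(544.7,-53.0,170,-.6)
```

```text
[ 446.7 -118.4  184.8] [180.   -0.2  -0.6] 0.322 31.3
0.0445 [264  25  24   4  67] [ 585.2 -120.2   48.4] [ 585.1 -120.2] [17.7  0.8] 88.7
0.0445 [ 268   67   18  155 2182] [ 494.4 -119.6   48.4] [ 493.3 -119.9] [ 13.9 128.1] 89.1
0.0445 [ 146   25   41  229 3041] [484.4 -28.8  48.5] [492.7 -29.4] [ 17.3 187.5] 88.9
go: drz 0.0005 (-0.0 deg) travel [ 97.8 -66.2  13.7]
```

View pics/w16.png

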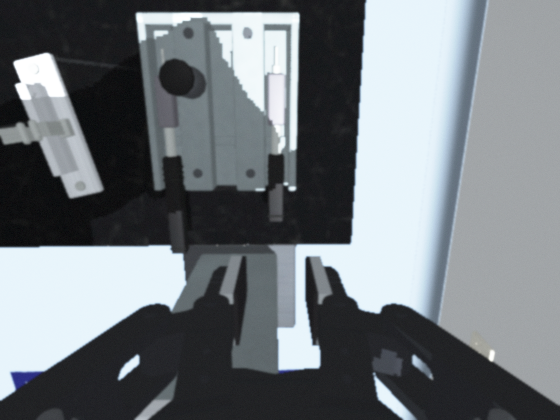

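Both probes lie flat, the long one at col 172 and the short one at col 275. Now the plunger test push.

Request:
{"api": "carry_out", "payload": {
  "fingers": [-1,-1,-1,-1,-1,-1,-1,-1,-1,-1,-1,-1,-1,-1,-1,-1],
  "travel": [
    [24.5,-16.5,0],
    [24.5,-16.5,0],
    [24.5,-16.5,0],
    [24.5,-16.5,0],
    [0,0,0],
    [0,0,30],
    [0,0,30],
    [0,0,14],
    [0,0,5],
    [0,0,5],
    [0,0,5],
    [0,0,5],
    [0,0,4],
    [0,0,3],
    [0,0,1],
    [0,0,0]
  ],
  "dr": [
    [0,0,0],
    [0,0,0],
    [0,0,0],
    [0,0,0],
    [0,0,0],
    [0,0,0],
    [0,0,0],
    [0,0,0],
    [0,0,0],
    [0,0,0],
    [0,0,0],
    [0,0,0],
    [0,0,0],
    [0,0,0],
    [0,0,0],
    [0,0,0]
  ]
}}

```text
t: 32.72
position: [0.5451, -0.0541, 0.0852]
tcp_rot: [-179.9, -0.2, -0.6]
wrist_force: [-19.1, 5.7, 68.1]
finger_gap: -0.003
finger_force: 34.0
```

Request:
{"api": "carry_out", "payload": {
  "fingers": [-1,-1,-1,-1,-1,-1,-0.35,-0.35,-0.35,-0.35,-0.35,-0.35],
  "travel": [
    [0,0,-6],
    [0,0,-24],
    [0,0,-35],
    [0,0,-35],
    [0,0,0],
    [-25,-4.6,0],
    [-25,-4.6,0],
    [-25,-4.6,0],
    [-25,-4.6,0],
    [-18,-4.4,0],
    [0,0,0],
    [0,0,0]
  ],
  "dr": [
    [0,0,0],
    [0,0,0],
    [0,0,0],
    [0,0,0],
    [0,0,0],
    [0,0,0],
    [0,0,0],
    [0,0,0],
    [0,0,0],
    [0,0,0],
    [0,0,0],
    [0,0,0]
  ]
}}

```text
t: 33.72
position: [0.4272, -0.0294, 0.1823]
tcp_rot: [-180.0, -0.1, -0.6]
wrist_force: [1.0, 0.4, -0.1]
finger_gap: 0.32
finger_force: 0.0
```

Run:
```python
from h import *
P,p=look("w17",True)
m=(P[...,0]>.37)&(P[...,0]<.62)
rects(P,m&(abs(P[...,1]+.119)<.015),.0445,.0525,60)
rects(P,m&(abs(P[...,1]+.0300)<.015),.0445,.0525,60);rects(P,m,.09,.11,60)
go(427.3,-29.5,23,-.6)
```

```text
[427.2 -29.4 182.3] [-1.8e+02 -1.0e-01 -6.0e-01] 0.32 33.7
0.0445 [392   0  21 166 604] [ 525.1 -130.6   48.6] [ 521.1 -130.6] [  1.6 122.9] 89.4
0.0445 [ 369   36   32  165 2440] [ 494.5 -119.    48.3] [ 493.5 -119.8] [ 14.9 129.8] 89.2
0.0445 [ 265   39   19  196 2870] [480.1 -29.3  48.4] [477.9 -29.4] [ 14.3 158.8] 89.7
0.09 [ 296   21   36   42 1145] [544.6 -54.6  99.2] [545.  -54.8] [22.  22.6] 75.9
go: drz 0.0001 (-0.0 deg) travel [-4.000e-01 -1.000e-01  1.591e+02]
```

Request:
{"api": "carry_out", "payload": {
  "fingers": [-0.35,-0.35,-0.35,-0.35,-0.35,-0.35,-0.35,-0.35,-1,-1,-1,-1,-1,-1],
  "travel": [
    [0,0,35],
    [0,0,35],
    [0,0,35],
    [0,0,25],
    [0,0,16],
    [0,0,10],
    [0,0,3],
    [0,0,0],
    [0,0,0],
    [0,0,0],
    [0,0,0],
    [0,0,0],
    [0,0,0],
    [0,0,0]
  ],
  "dr": [
    [0,0,0],
    [0,0,0],
    [0,0,0],
    [0,0,0],
    [0,0,0],
    [0,0,0],
    [0,0,0],
    [0,0,0],
    [0,0,0],
    [0,0,0],
    [0,0,0],
    [0,0,0],
    [0,0,0],
    [0,0,0]
  ],
  "grip_force": 120
}}

```text
t: 34.93
position: [0.4275, -0.0294, 0.0228]
tcp_rot: [180.0, -0.1, -0.6]
wrist_force: [1.0, -0.5, 2.5]
finger_gap: 0.141
finger_force: 117.2
```

Request:
{"api": "carry_out", "payload": {
  "fingers": [-1,-1,-1,-1,-1,-1,-1,-1,-1],
  "travel": [
    [0,0,-6],
    [0,0,-12],
    [0,0,-20],
    [0,0,-35],
    [0,0,-35],
    [0,0,-35],
    [0,0,-7],
    [0,0,0],
    [0,0,0]
  ],
  "dr": [
    [0,0,0],
    [0,0,0],
    [0,0,0],
    [0,0,0],
    [0,0,0],
    [0,0,0],
    [0,0,0],
    [0,0,0],
    [0,0,0]
  ]
}}

```text
t: 35.68
position: [0.427, -0.0291, 0.1723]
tcp_rot: [-180.0, -0.1, -0.6]
wrist_force: [-0.8, -0.4, -1.1]
finger_gap: 0.141
finger_force: 117.1
```

Run:
```python
from h import *
P,p=look("w18");held(P);print(env.get_state()["finger_force"])
a=np.radians(11.7);go(509.4-72.5*np.cos(a),87.0-72.5*np.sin(a),170,11.7)
```

```text
[427.  -29.1 172.3] [-1.8e+02 -1.0e-01 -6.0e-01] 0.141 35.7
15 835 ytop -0.1 ztop 26.6 w 12.9
25 891 ytop -0.1 ztop 26.6 w 13.1
35 955 ytop -0.1 ztop 26.7 w 13.3
45 1057 ytop -0.1 ztop 26.8 w 13.4
55 920 ytop -0.1 ztop 26.3 w 12.3
65 635 ytop 0.3 ztop 23.2 w 7.5
75 757 ytop -0.0 ztop 23.6 w 8.7
85 1381 ytop 0.3 ztop 26.6 w 13.0
95 1508 ytop 0.3 ztop 26.6 w 12.9
105 557 ytop 0.3 ztop 26.5 w 13.0
tip x 108.42000253639603
117.06733345985413
go: drz -0.2145 (12.3 deg) travel [ 32.  -97.1   1.9]
```

Request:
{"api": "carry_out", "payload": {
  "fingers": [-1,-1,-1,-1,-1,-1,-1,-1,-1,-1,-1,-1],
  "travel": [
    [0,0,0],
    [0,0,0],
    [8,-24.3,0],
    [8,-24.3,0],
    [8,-24.3,0],
    [8,-24.2,0],
    [0,0,0],
    [0,0,35],
    [0,0,35],
    [0,0,30],
    [0,0,8],
    [0,0,0]
  ],
  "dr": [
    [0,0,-0.107],
    [0,0,-0.1075],
    [0,0,0],
    [0,0,0],
    [0,0,0],
    [0,0,0],
    [0,0,0],
    [0,0,0],
    [0,0,0],
    [0,0,0],
    [0,0,0],
    [0,0,0]
  ]
}}

```text
t: 36.73
position: [0.4374, 0.071, 0.0621]
tcp_rot: [-180.0, 0.2, 11.6]
wrist_force: [-0.1, 0.3, -0.3]
finger_gap: 0.139
finger_force: 117.3
```

Run:
```python
from h import *
s=env.get_state();print(s["position"],s["finger_gap"],s["finger_force"])
a=np.radians(11.7);go(509.4-72.5*np.cos(a),87.0-72.5*np.sin(a),21,11.7)
```

```text
[0.43735677 0.07104397 0.06207881] 0.13918864022413208 117.28103041648865
go: drz -0.0021 (0.1 deg) travel [ 1.3 -1.  41.1]
```

Request:
{"api": "carry_out", "payload": {
  "fingers": [-1,-1,-1,-1,-1,-1,-1,-1,-1,-1,-1,-1,-1],
  "travel": [
    [1.3,-1,6],
    [0,0,6],
    [0,0,5],
    [0,0,4],
    [0,0,4],
    [0,0,4],
    [0,0,4],
    [0,0,3],
    [0,0,2],
    [0,0,1],
    [0,0,0],
    [0,0,0],
    [0,0,0]
  ],
  "dr": [
    [0,0,-0.002],
    [0,0,0],
    [0,0,0],
    [0,0,0],
    [0,0,0],
    [0,0,0],
    [0,0,0],
    [0,0,0],
    [0,0,0],
    [0,0,0],
    [0,0,0],
    [0,0,0],
    [0,0,0]
  ]
}}

```text
t: 37.82
position: [0.4399, 0.0732, 0.0258]
tcp_rot: [180.0, -0.1, 11.8]
wrist_force: [0.8, -1.6, -2.1]
finger_gap: 0.144
finger_force: 117.2
```

Run:
```python
from h import *
P,p=look("w19");held(P);print(env.get_state()["finger_force"])
```

```text
[439.9  73.2  25.8] [ 1.80e+02 -1.00e-01  1.18e+01] 0.144 37.8
15 845 ytop -0.5 ztop 26.1 w 13.3
25 885 ytop -0.5 ztop 26.2 w 13.0
35 962 ytop -0.5 ztop 26.2 w 13.3
45 1061 ytop -0.5 ztop 26.2 w 13.3
55 1186 ytop -0.5 ztop 25.4 w 15.5
65 1461 ytop -0.1 ztop 23.2 w 16.9
75 1319 ytop -0.1 ztop 23.1 w 16.5
85 1458 ytop -0.2 ztop 26.0 w 13.6
95 1499 ytop -0.5 ztop 25.9 w 13.1
105 529 ytop -0.2 ztop 25.9 w 13.1
tip x 108.1238599948715
117.15337872505188
```

Request:
{"api": "carry_out", "payload": {
  "fingers": [-1,-1,-1,-0.2,-0.2,-0.2,-0.2,-0.2,-0.2,-0.2,-0.2,-0.2,-0.2,-0.2,-0.2],
  "travel": [
    [0,0,2],
    [0,0,0.5],
    [0,0,0],
    [0,0,0],
    [0,0,0],
    [0,0,0],
    [0,0,-25],
    [0,0,-35],
    [0,0,-35],
    [0,0,-35],
    [26,0,0],
    [26,0,0],
    [26,0,0],
    [26.5,0,0],
    [0,0,0]
  ],
  "dr": [
    [0,0,0],
    [0,0,0],
    [0,0,0],
    [0,0,0],
    [0,0,0],
    [0,0,0],
    [0,0,0],
    [0,0,0],
    [0,0,0],
    [0,0,0],
    [0,0,0],
    [0,0,0],
    [0,0,0],
    [0,0,0],
    [0,0,0]
  ]
}}

```text
t: 39.12
position: [0.5451, 0.0957, 0.1529]
tcp_rot: [179.9, -0.1, 11.9]
wrist_force: [-0.7, 1.4, -0.9]
finger_gap: 0.401
finger_force: 0.0
```

Run:
```python
from h import *
s=env.get_state();print(s["position"],s["tcp_rot"])
c=env.camera_params("top");p,d=env.capture("top");P=cloud(c,d)
rects(P,(P[...,0]<.6)&(P[...,0]>.36)&(P[...,1]>.05)&(P[...,1]<.13),.0445,.053,10)
p,d=env.capture("scene");cv2.imwrite("pics/s2.png",cv2.resize(p[170:330,200:370,::-1],None,fx=3.2,fy=3.2,interpolation=cv2.INTER_CUBIC))
a=np.radians(11.7);go(510.3+32*np.cos(a),87.0+32*np.sin(a),23,11.7)
```

```text
[0.54510571 0.09565197 0.15287993] [ 1.79945094e+02 -1.26676675e-01  1.19189528e+01]
0.0445 [293 260   7  17  67] [424.8  69.9  49.5] [429.4  69.4] [35.2 13.5] 0.2
go: drz 0.0019 (-0.1 deg) travel [ -0.5   1.  129.9]
```

View pics/s2.png

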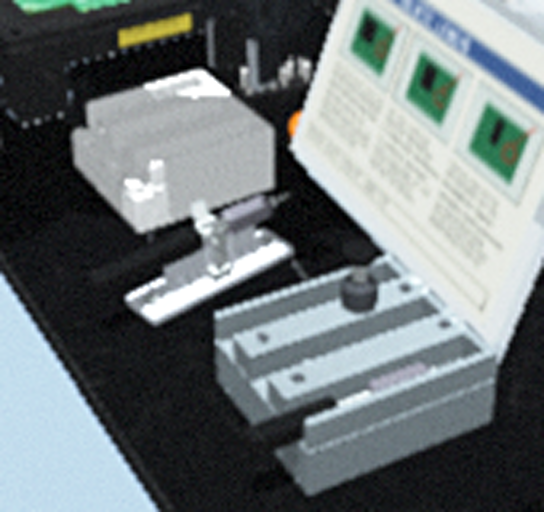

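The long probe sits level in the clip, and the short one is still docked. I'll take the long one by the sleeve.

Request:
{"api": "carry_out", "payload": {
  "fingers": [-0.3,-0.3,-0.3,-0.3,-0.3,-0.3,-0.3,-1,-1,-1,-1,-1,-1],
  "travel": [
    [-0.5,1,35],
    [0,0,35],
    [0,0,30],
    [0,0,18],
    [0,0,9],
    [0,0,3],
    [0,0,0],
    [0,0,0],
    [0,0,0],
    [0,0,0],
    [0,0,0],
    [0,0,0],
    [0,0,0]
  ],
  "dr": [
    [0,0,0],
    [0,0,0],
    [0,0,0],
    [0,0,0],
    [0,0,0],
    [0,0,0],
    [0,0,0],
    [0,0,0],
    [0,0,0],
    [0,0,0],
    [0,0,0],
    [0,0,0],
    [0,0,0]
  ],
  "grip_force": 100
}}

```text
t: 40.3
position: [0.5424, 0.0936, 0.0247]
tcp_rot: [180.0, -0.1, 11.8]
wrist_force: [-2.2, -0.2, 8.6]
finger_gap: 0.142
finger_force: 97.6
```

Request:
{"api": "carry_out", "payload": {
  "fingers": [-1,-1,-1,-1,-1,-1,-1,-1,-1,-1,-1],
  "travel": [
    [0,0,0],
    [0,0,-4],
    [0,0,-5],
    [0,0,-6],
    [0,0,-8],
    [0,0,-12],
    [0,0,-25],
    [0,0,-35],
    [0,0,-35],
    [0,0,-20],
    [0,0,0]
  ],
  "dr": [
    [0,0,0],
    [0,0,0],
    [0,0,0],
    [0,0,0],
    [0,0,0],
    [0,0,0],
    [0,0,0],
    [0,0,0],
    [0,0,0],
    [0,0,0],
    [0,0,0]
  ]
}}

```text
t: 41.22
position: [0.543, 0.0932, 0.1782]
tcp_rot: [180.0, -0.4, 11.8]
wrist_force: [0.4, -0.2, 0.1]
finger_gap: 0.146
finger_force: 98.3
```

```bash
cat >> h.py <<'E'
def heldsleeve():
    P,p=look("hs");s=env.get_state();a=np.radians(s["tcp_rot"][2]);e=(P-s["position"])*1000
    x=e[...,0]*np.cos(a)+e[...,1]*np.sin(a);y=-e[...,0]*np.sin(a)+e[...,1]*np.cos(a);z=e[...,2]
    for x0 in range(-36,60,4):
        k=(x>=x0)&(x<x0+4)&(abs(y+1)<10)&(z>14)&(z<32)
        if k.sum()>4: print(x0,k.sum(),np.median(z[k]).round(1),(np.percentile(y[k],[3,97])).round(1))
    print("force",s["finger_force"])
E
python3 - <<'E'
from h import *
heldsleeve()
go(458,270,170,12)
E
```

```text
[543.   93.2 178.2] [180.   -0.4  11.8] 0.146 41.2
-36 124 22.4 [-5.   2.8]
-32 138 22.5 [-5.   2.7]
-28 135 22.3 [-5.   2.7]
-24 69 22.8 [-4.   2.2]
-20 170 26.0 [-6.9  4.7]
-16 243 26.1 [-7.1  4.9]
-12 250 26.2 [-6.8  4.6]
-8 246 26.2 [-7.1  4.9]
-4 253 26.2 [-6.8  4.9]
0 263 26.2 [-7.   4.9]
4 268 26.1 [-7.   4.8]
8 367 26.3 [-9.7  7.7]
12 553 26.1 [-10.6   8.6]
16 464 25.6 [-7.6  5.5]
20 245 22.3 [-6.2  4.2]
24 166 21.3 [-4.2  2. ]
28 58 20.3 [-2.1 -0.1]
32 57 20.1 [-2.1 -0.1]
36 61 20.1 [-2.1 -0.1]
40 7 20.6 [-1.7 -0.2]
force 98.27240467071533
go: drz -0.0035 (0.2 deg) travel [ -45.8 -190.2    5.9]
```

Request:
{"api": "carry_out", "payload": {
  "fingers": [-1,-1,-1,-1,-1,-1,-1,-1,-1,-1,-1,-1,-1,-1,-1,-1,-1,-1,-1,-1],
  "travel": [
    [-12.6,-20.8,0],
    [-12.6,-20.8,0],
    [-12.6,-20.8,0],
    [-12.6,-20.8,0],
    [-12.6,-20.8,0],
    [0,0,0],
    [0,0,0],
    [0,0,0],
    [0,0,0],
    [0,0,0],
    [0,0,0],
    [0,0,0],
    [0,0,0],
    [0,0,0],
    [0,0,0],
    [0,0,0],
    [0,0,0],
    [0,0,0],
    [0,0,0],
    [0,0,0]
  ],
  "dr": [
    [0,0,0],
    [0,0,0],
    [0,0,0],
    [0,0,0],
    [0,0,0],
    [0,0,-0.1189],
    [0,0,-0.1189],
    [0,0,-0.1189],
    [0,0,-0.1189],
    [0,0,-0.1189],
    [0,0,-0.1189],
    [0,0,-0.1189],
    [0,0,-0.1189],
    [0,0,-0.1189],
    [0,0,-0.1189],
    [0,0,-0.1189],
    [0,0,-0.1189],
    [0,0,-0.1189],
    [0,0,-0.1189],
    [0,0,-0.1189]
  ]
}}

```text
t: 42.93
position: [0.4585, 0.1822, 0.1731]
tcp_rot: [-180.0, 0.0, 114.3]
wrist_force: [0.1, 0.2, -0.6]
finger_gap: 0.145
finger_force: 98.3
```

Request:
{"api": "carry_out", "payload": {
  "fingers": [-1,-1,-1,-1,-1,-1,-1,-1,-1,-1,-1,-1],
  "travel": [
    [0,0,0],
    [0,0,0],
    [0,0,0],
    [0,0,0],
    [0,0,0],
    [0,0,0],
    [0,0,0],
    [0,0,0],
    [0,0,0],
    [0,0,0],
    [0,0,0],
    [0,0,0]
  ],
  "dr": [
    [0,0,-0.1189],
    [0,0,-0.1189],
    [0,0,-0.1189],
    [0,0,-0.1189],
    [0,0,-0.1189],
    [0,0,-0.1189],
    [0,0,-0.1189],
    [0,0,-0.1189],
    [0,0,-0.1189],
    [0,0,-0.1189],
    [0,0,0],
    [0,0,0]
  ]
}}

```text
t: 43.93
position: [0.4587, 0.1821, 0.1731]
tcp_rot: [-180.0, 0.0, -178.1]
wrist_force: [0.3, -0.7, -1.6]
finger_gap: 0.143
finger_force: 98.3
```

Run:
```python
from h import *
P,p=look("w21")
s=env.get_state();print(s["finger_force"],s["position"])
m=(P[...,0]<.62)&(P[...,0]>.4)&(P[...,1]>.12)&(P[...,1]<.32)
rects(P,m,.0535,.06)
m=(abs(P[...,0]-.44)<.006)&(abs(P[...,1]-.182)<.011)&(P[...,2]>.17);print((np.median(P[m],0)*1000).round(1),np.percentile(P[m][:,1],[3,97]))
go(491.5-32,183.0-1.2,23,182.1)
```

```text
[458.7 182.1 173.1] [-180.     0.  -178.1] 0.143 43.9
98.27437162399292 [0.45871833 0.18220445 0.17309547]
0.0535 [293 252  22  14 154] [504.7 211.3  55.5] [505.7 207.8] [18.8 11.6] 88.8
0.0535 [ 335  252   30   60 1519] [525.  249.4  55.7] [527.4 250. ] [58.  24.2] 2.1
0.0535 [383 253  13  55 373] [522.8 284.3  55.6] [524.1 284.6] [52.7  6.3] 1.7
0.0535 [259 340   8  18 112] [600.8 174.1  55.7] [599.8 174.4] [20.1  6.8] 1.1
0.0535 [285 340  13  18 182] [600.3 201.2  55.7] [598.7 201.4] [21.3 11.5] 2.4
[442.3 185.2 252.5] [0.17130646 0.19270932]
go: drz -0.0045 (0.3 deg) travel [ -0.8  -0.4 150.1]
```

Request:
{"api": "carry_out", "payload": {
  "fingers": [-1,-1,-1,-1,-1,-1,-1,-1,-1,-1,-1,-1,-1,-1],
  "travel": [
    [-0.8,-0.2,0],
    [0,0,30],
    [0,0,30],
    [0,0,30],
    [0,0,25],
    [0,0,8],
    [0,0,5],
    [0,0,5],
    [0,0,5],
    [0,0,5],
    [0,0,4],
    [0,0,3],
    [0,0,1],
    [0,0,0]
  ],
  "dr": [
    [0,0,-0.0045],
    [0,0,0],
    [0,0,0],
    [0,0,0],
    [0,0,0],
    [0,0,0],
    [0,0,0],
    [0,0,0],
    [0,0,0],
    [0,0,0],
    [0,0,0],
    [0,0,0],
    [0,0,0],
    [0,0,0]
  ]
}}

```text
t: 45.15
position: [0.4599, 0.1824, 0.0229]
tcp_rot: [180.0, 0.1, -177.6]
wrist_force: [-6.3, -1.2, 21.2]
finger_gap: 0.142
finger_force: 101.4
```

Seated. Release, rise and check from above.

Request:
{"api": "carry_out", "payload": {
  "fingers": [-1,-0.35,-0.35,-0.35,-0.35,-0.35,-0.35,-0.35,-0.35,-0.35,-0.35],
  "travel": [
    [0,0,-1.5],
    [0,0,0],
    [0,0,0],
    [0,0,0],
    [0,0,-20],
    [0,0,-35],
    [0,0,-35],
    [0,0,-35],
    [0,0,-30],
    [0,0,0],
    [0,0,0]
  ],
  "dr": [
    [0,0,0],
    [0,0,0],
    [0,0,0],
    [0,0,0],
    [0,0,0],
    [0,0,0],
    [0,0,0],
    [0,0,0],
    [0,0,0],
    [0,0,0],
    [0,0,0]
  ]
}}

```text
t: 46.07
position: [0.4602, 0.1824, 0.1799]
tcp_rot: [180.0, 0.2, -177.7]
wrist_force: [0.1, -1.1, -0.1]
finger_gap: 0.321
finger_force: 0.0
```

Run:
```python
from h import *
P,p=look("w22",True)
m=(P[...,0]<.62)&(P[...,0]>.4)&(abs(P[...,1]-.183-.037*(P[...,0]-.49))<.0085)
rects(P,m,.044,.053,60)
go(445.5,-118.4,170,0)
```

```text
[460.2 182.4 179.9] [ 180.     0.2 -177.7] 0.321 46.1
0.044 [ 268  173   16  161 2201] [513.7 184.4  48.3] [515.5 184.8] [158.8  14. ] 2.1
0.044 [266 336  17   7 103] [601.4 186.9  48.6] [601.6 186.9] [ 2.1 16. ] 2.3
go: drz -3.1004 (177.6 deg) travel [-14.2 300.6   8.7]
```

View pics/w22.png

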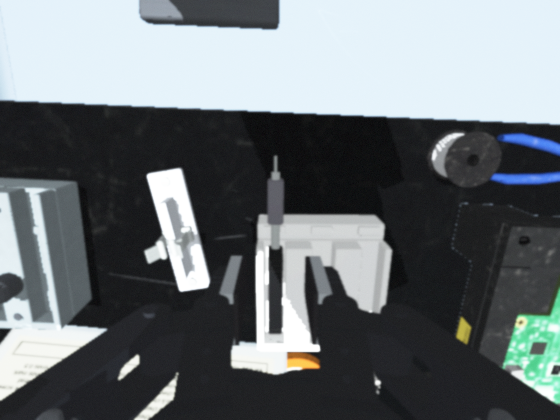

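The long probe is stored in lane 3 (measured mid-neck x ≈ 492.9, expected 491.5). Next, the short probe from dock lane 3.

Request:
{"api": "carry_out", "payload": {
  "fingers": [-0.35,-0.35,-0.35,-0.35,-0.35,-0.35,-0.35,-0.35,-0.35,-0.35,-0.35,-0.35,-0.35,-0.35,-0.35,-0.35,-0.35,-0.35,-0.35,-0.35],
  "travel": [
    [2.7,-30,0],
    [2.7,-30,0],
    [2.7,-30,0],
    [2.7,-30,0],
    [2.7,-30,0],
    [2.7,-30,0],
    [2.7,-30,0],
    [2.7,-30,0],
    [2.7,-30,0],
    [2.7,-30,0],
    [0,0,0],
    [0,0,0],
    [0,0,0],
    [0,0,0],
    [0,0,0],
    [0,0,0],
    [0,0,0],
    [0,0,0],
    [0,0,0],
    [0,0,0]
  ],
  "dr": [
    [0,0,0],
    [0,0,0],
    [0,0,0],
    [0,0,0],
    [0,0,0],
    [0,0,0],
    [0,0,0],
    [0,0,0],
    [0,0,0],
    [0,0,0],
    [0,0,0.1226],
    [0,0,0.1226],
    [0,0,0.1226],
    [0,0,0.1226],
    [0,0,0.1226],
    [0,0,0.1226],
    [0,0,0.1226],
    [0,0,0.1226],
    [0,0,0.1226],
    [0,0,0.1226]
  ]
}}

```text
t: 47.78
position: [0.4446, -0.1186, 0.1776]
tcp_rot: [-179.9, -0.0, 111.8]
wrist_force: [0.9, -0.4, 0.0]
finger_gap: 0.325
finger_force: 0.0
```

Request:
{"api": "carry_out", "payload": {
  "fingers": [-0.35,-0.35,-0.35,-0.35,-0.35,-0.35,-0.35,-0.35,-0.35,-0.35,-0.35,-0.35,-0.35,-0.35,-0.35,-0.35,-0.35,-0.35],
  "travel": [
    [0,0,0],
    [0,0,0],
    [0,0,0],
    [0,0,0],
    [0,0,0],
    [0,0,0],
    [0,0,0],
    [0,0,0],
    [0,0,0],
    [0,0,0],
    [0,0,0],
    [0,0,0],
    [0,0,0],
    [0,0,0],
    [0,0,0],
    [0,0,0],
    [0,0,0],
    [0,0,0]
  ],
  "dr": [
    [0,0,0.1226],
    [0,0,0.1226],
    [0,0,0.1226],
    [0,0,0.1226],
    [0,0,0.1226],
    [0,0,0.1226],
    [0,0,0.1226],
    [0,0,0.1226],
    [0,0,0.1226],
    [0,0,0.1226],
    [0,0,0.1226],
    [0,0,0.1226],
    [0,0,0.1226],
    [0,0,0.1226],
    [0,0,0.1226],
    [0,0,0.1226],
    [0,0,0],
    [0,0,0]
  ]
}}

```text
t: 49.28
position: [0.4447, -0.1186, 0.1779]
tcp_rot: [179.9, 0.1, -0.0]
wrist_force: [-0.5, -0.6, -0.6]
finger_gap: 0.325
finger_force: 0.0
```

Run:
```python
from h import *
P,p=look("w23")
m=(P[...,0]>.37)&(P[...,0]<.62)
rects(P,m&(abs(P[...,1]+.119)<.015),.0445,.0525,60)
go(445.8,-118.5,23,-.6)
```

```text
[ 444.7 -118.6  177.9] [ 1.799e+02  1.000e-01 -0.000e+00] 0.325 49.3
0.0445 [265  18  28   4  81] [ 585.1 -121.5   48.6] [ 585.2 -121.3] [19.8  0.8] 90.0
0.0445 [ 267   60   20  162 2325] [ 495.1 -119.7   48.3] [ 493.6 -119.6] [ 14.4 130.1] 89.1
go: drz 0.0103 (-0.6 deg) travel [ 1.000e+00 -1.000e-01  1.551e+02]
```

Request:
{"api": "carry_out", "payload": {
  "fingers": [-0.35,-0.35,-0.35,-0.35,-0.35,-0.35,-0.35,-0.35,-1,-1,-1,-1,-1,-1],
  "travel": [
    [1,0,35],
    [0,0,35],
    [0,0,35],
    [0,0,25],
    [0,0,12],
    [0,0,9],
    [0,0,3.5],
    [0,0,0],
    [0,0,0],
    [0,0,0],
    [0,0,0],
    [0,0,0],
    [0,0,0],
    [0,0,0]
  ],
  "dr": [
    [0,0,0.0103],
    [0,0,0],
    [0,0,0],
    [0,0,0],
    [0,0,0],
    [0,0,0],
    [0,0,0],
    [0,0,0],
    [0,0,0],
    [0,0,0],
    [0,0,0],
    [0,0,0],
    [0,0,0],
    [0,0,0]
  ],
  "grip_force": 120
}}

```text
t: 50.5
position: [0.4463, -0.1186, 0.0249]
tcp_rot: [180.0, -0.1, -0.8]
wrist_force: [-3.1, -0.1, 8.3]
finger_gap: 0.139
finger_force: 117.8
```

Request:
{"api": "carry_out", "payload": {
  "fingers": [-1,-1,-1,-1,-1,-1,-1,-1,-1],
  "travel": [
    [0,0,-6],
    [0,0,-12],
    [0,0,-20],
    [0,0,-35],
    [0,0,-35],
    [0,0,-35],
    [0,0,-7],
    [0,0,0],
    [0,0,0]
  ],
  "dr": [
    [0,0,0],
    [0,0,0],
    [0,0,0],
    [0,0,0],
    [0,0,0],
    [0,0,0],
    [0,0,0],
    [0,0,0],
    [0,0,0]
  ]
}}

```text
t: 51.25
position: [0.4461, -0.1181, 0.1743]
tcp_rot: [-180.0, -0.1, -0.8]
wrist_force: [-0.4, 0.2, -0.4]
finger_gap: 0.136
finger_force: 117.2
```

Run:
```python
from h import *
P,p=look("w24");held(P);print(env.get_state()["finger_force"])
a=np.radians(11.7);go(509.4-55*np.cos(a),87.0-55*np.sin(a),170,11.7)
```

```text
[ 446.1 -118.1  174.3] [-1.8e+02 -1.0e-01 -8.0e-01] 0.136 51.2
15 817 ytop -0.2 ztop 24.9 w 13.1
25 891 ytop -0.6 ztop 24.9 w 13.5
35 950 ytop -0.6 ztop 24.6 w 12.6
45 517 ytop -0.2 ztop 21.4 w 7.3
55 571 ytop -0.2 ztop 21.4 w 7.5
65 1012 ytop -0.2 ztop 24.7 w 12.9
75 1248 ytop -0.3 ztop 24.8 w 12.9
85 1348 ytop -0.2 ztop 24.8 w 13.1
95 1439 ytop -0.2 ztop 24.8 w 12.9
105 382 ytop -0.1 ztop 23.8 w 10.3
tip x 110.06234629701508
117.24787831306458
go: drz -0.2188 (12.5 deg) travel [  48.8 -188.     3.7]
```

Request:
{"api": "carry_out", "payload": {
  "fingers": [-1,-1,-1,-1,-1,-1,-1,-1,-1,-1,-1,-1,-1,-1,-1],
  "travel": [
    [0,0,0],
    [0,0,0],
    [7,-26.9,0],
    [7,-26.9,0],
    [7,-26.9,0],
    [7,-26.9,0],
    [7,-26.9,0],
    [7,-26.9,0],
    [7,-26.6,0],
    [0,0,0],
    [0,0,35],
    [0,0,35],
    [0,0,30],
    [0,0,8],
    [0,0,0]
  ],
  "dr": [
    [0,0,-0.1094],
    [0,0,-0.1094],
    [0,0,0],
    [0,0,0],
    [0,0,0],
    [0,0,0],
    [0,0,0],
    [0,0,0],
    [0,0,0],
    [0,0,0],
    [0,0,0],
    [0,0,0],
    [0,0,0],
    [0,0,0],
    [0,0,0]
  ]
}}

```text
t: 52.55
position: [0.4551, 0.0747, 0.0646]
tcp_rot: [180.0, 0.2, 11.6]
wrist_force: [0.3, 0.2, -0.2]
finger_gap: 0.14
finger_force: 117.3
```

Run:
```python
from h import *
s=env.get_state();print(s["position"],s["finger_gap"],s["finger_force"])
a=np.radians(11.7);go(509.4-54.7*np.cos(a),87.0-54.7*np.sin(a),21,11.7)
```

```text
[0.4551295  0.07465406 0.06461767] 0.13971615540853896 117.3280656337738
go: drz -0.0018 (0.1 deg) travel [ 0.9 -1.1 43.6]
```

Request:
{"api": "carry_out", "payload": {
  "fingers": [-1,-1,-1,-1,-1,-1,-1,-1,-1,-1,-1,-1,-1],
  "travel": [
    [0.9,-1.1,7],
    [0,0,6.5],
    [0,0,5],
    [0,0,4],
    [0,0,4],
    [0,0,4],
    [0,0,4],
    [0,0,3],
    [0,0,2],
    [0,0,2],
    [0,0,0],
    [0,0,0],
    [0,0,0]
  ],
  "dr": [
    [0,0,-0.002],
    [0,0,0],
    [0,0,0],
    [0,0,0],
    [0,0,0],
    [0,0,0],
    [0,0,0],
    [0,0,0],
    [0,0,0],
    [0,0,0],
    [0,0,0],
    [0,0,0],
    [0,0,0]
  ]
}}

```text
t: 53.63
position: [0.4568, 0.0765, 0.0249]
tcp_rot: [180.0, -0.1, 11.8]
wrist_force: [-1.5, -1.7, 6.0]
finger_gap: 0.135
finger_force: 118.4
```

Run:
```python
from h import *
P,p=look("w25");held(P);print(env.get_state()["finger_force"])
```

```text
[456.8  76.5  24.9] [ 1.80e+02 -1.00e-01  1.18e+01] 0.135 53.6
15 833 ytop -0.4 ztop 24.4 w 13.2
25 920 ytop -0.4 ztop 24.5 w 15.0
35 956 ytop -0.8 ztop 24.1 w 12.6
45 1241 ytop -0.1 ztop 24.4 w 17.0
55 1358 ytop -0.1 ztop 24.0 w 16.9
65 1063 ytop -0.4 ztop 24.4 w 13.3
75 1282 ytop -0.4 ztop 24.6 w 13.3
85 1381 ytop -0.4 ztop 24.6 w 13.2
95 1464 ytop -0.6 ztop 24.7 w 13.3
105 357 ytop -0.4 ztop 23.2 w 14.3
115 148 ytop 5.0 ztop -17.3 w 17.5
tip x 121.75104795436947
118.44576358795166
```

Request:
{"api": "carry_out", "payload": {
  "fingers": [-1,-0.2,-0.2,-0.2,-0.2,-0.2,-0.2,-0.2,-0.2,-0.2,-0.2,-0.2,-0.2],
  "travel": [
    [0,0,0.5],
    [0,0,0],
    [0,0,0],
    [0,0,0],
    [0,0,-25],
    [0,0,-35],
    [0,0,-35],
    [0,0,-35],
    [29,0,0],
    [29,0,0],
    [28.7,0,0],
    [0,0,0],
    [0,0,0]
  ],
  "dr": [
    [0,0,0],
    [0,0,0],
    [0,0,0],
    [0,0,0],
    [0,0,0],
    [0,0,0],
    [0,0,0],
    [0,0,0],
    [0,0,0],
    [0,0,0],
    [0,0,0],
    [0,0,0],
    [0,0,0]
  ]
}}

```text
t: 54.77
position: [0.5419, 0.0944, 0.1537]
tcp_rot: [180.0, -0.0, 11.8]
wrist_force: [-1.0, -0.3, -0.1]
finger_gap: 0.405
finger_force: 0.0
```

Run:
```python
from h import *
s=env.get_state();print(s["position"],s["tcp_rot"])
c=env.camera_params("top");p,d=env.capture("top");P=cloud(c,d)
rects(P,(P[...,0]<.6)&(P[...,0]>.36)&(P[...,1]>.04)&(P[...,1]<.13),.0445,.053,10)
a=np.radians(11.7);go(510.3+32*np.cos(a),87.0+32*np.sin(a),23,11.7)
```

```text
[0.54189125 0.09443544 0.15372167] [ 1.79958542e+02 -2.38826854e-02  1.18230683e+01]
go: drz 0.0014 (-0.1 deg) travel [  0.3   0.8 130.9]
```

Request:
{"api": "carry_out", "payload": {
  "fingers": [-0.3,-0.3,-0.3,-0.3,-0.3,-0.3,-0.3,-1,-1,-1,-1,-1,-1],
  "travel": [
    [0.3,0.8,35],
    [0,0,35],
    [0,0,30],
    [0,0,18],
    [0,0,9],
    [0,0,3.5],
    [0,0,0],
    [0,0,0],
    [0,0,0],
    [0,0,0],
    [0,0,0],
    [0,0,0],
    [0,0,0]
  ],
  "dr": [
    [0,0,0],
    [0,0,0],
    [0,0,0],
    [0,0,0],
    [0,0,0],
    [0,0,0],
    [0,0,0],
    [0,0,0],
    [0,0,0],
    [0,0,0],
    [0,0,0],
    [0,0,0],
    [0,0,0]
  ],
  "grip_force": 100
}}

```text
t: 55.9
position: [0.5426, 0.0937, 0.0252]
tcp_rot: [180.0, -0.1, 11.8]
wrist_force: [-2.4, -0.1, 8.1]
finger_gap: 0.145
finger_force: 97.7
```

Request:
{"api": "carry_out", "payload": {
  "fingers": [-1,-1,-1,-1,-1,-1,-1,-1,-1,-1,-1],
  "travel": [
    [0,0,0],
    [0,0,-4],
    [0,0,-5],
    [0,0,-6],
    [0,0,-8],
    [0,0,-12],
    [0,0,-25],
    [0,0,-35],
    [0,0,-35],
    [0,0,-20],
    [0,0,0]
  ],
  "dr": [
    [0,0,0],
    [0,0,0],
    [0,0,0],
    [0,0,0],
    [0,0,0],
    [0,0,0],
    [0,0,0],
    [0,0,0],
    [0,0,0],
    [0,0,0],
    [0,0,0]
  ]
}}

```text
t: 56.82
position: [0.5432, 0.0934, 0.1787]
tcp_rot: [180.0, -0.4, 11.8]
wrist_force: [0.9, -0.9, -1.0]
finger_gap: 0.139
finger_force: 98.4
```

Run:
```python
from h import *
heldsleeve()
go(490.0-1.6-32,227.0+44-1.2,175,11.8)
```

```text
[543.2  93.4 178.7] [180.   -0.4  11.8] 0.139 56.8
-36 134 22.0 [-5.1  2.8]
-32 138 22.0 [-5.1  2.7]
-28 132 22.1 [-5.   2.7]
-24 44 22.6 [-3.9  3.3]
-20 215 25.6 [-7.2  4.9]
-16 235 25.7 [-7.3  4.7]
-12 249 25.8 [-6.9  4.6]
-8 244 25.8 [-7.1  4.9]
-4 258 25.9 [-7.2  4.9]
0 254 25.8 [-6.9  4.8]
4 267 25.9 [-7.1  4.8]
8 354 25.9 [-10.    7.4]
12 571 25.7 [-10.6   8.6]
16 529 24.5 [-7.4  5.2]
20 149 21.7 [-4.2  1.9]
24 146 20.5 [-4.1  1.9]
28 57 19.9 [-2.2 -0.1]
32 57 20.0 [-2.1 -0.1]
36 54 20.0 [-2.1 -0.1]
force 98.36230158805847
go: drz -0.0001 (0.0 deg) travel [ -48.3 -190.     1.4]
```

Request:
{"api": "carry_out", "payload": {
  "fingers": [-1,-1,-1,-1,-1,-1,-1,-1,-1,-1,-1,-1,-1,-1,-1,-1,-1,-1,-1,-1],
  "travel": [
    [-7,-27.1,0],
    [-7,-27.1,0],
    [-7,-27.1,0],
    [-7,-27.1,0],
    [-7,-27.1,0],
    [-7,-27.1,0],
    [-7,-27.4,0],
    [0,0,0],
    [0,0,0],
    [0,0,0],
    [0,0,0],
    [0,0,0],
    [0,0,0],
    [0,0,0],
    [0,0,0],
    [0,0,0],
    [0,0,0],
    [0,0,0],
    [0,0,0],
    [0,0,0]
  ],
  "dr": [
    [0,0,0],
    [0,0,0],
    [0,0,0],
    [0,0,0],
    [0,0,0],
    [0,0,0],
    [0,0,0],
    [0,0,-0.1189],
    [0,0,-0.1189],
    [0,0,-0.1189],
    [0,0,-0.1189],
    [0,0,-0.1189],
    [0,0,-0.1189],
    [0,0,-0.1189],
    [0,0,-0.1189],
    [0,0,-0.1189],
    [0,0,-0.1189],
    [0,0,-0.1189],
    [0,0,-0.1189],
    [0,0,-0.1189]
  ]
}}

```text
t: 58.53
position: [0.4549, 0.2694, 0.1736]
tcp_rot: [180.0, 0.0, 100.7]
wrist_force: [0.4, 1.0, -0.5]
finger_gap: 0.145
finger_force: 98.4
```

Request:
{"api": "carry_out", "payload": {
  "fingers": [-1,-1,-1,-1,-1,-1,-1,-1,-1,-1,-1,-1,-1,-1],
  "travel": [
    [0,0,0],
    [0,0,0],
    [0,0,0],
    [0,0,0],
    [0,0,0],
    [0,0,0],
    [0,0,0],
    [0,0,0],
    [0,0,0],
    [0,0,0],
    [0,0,0],
    [0,0,0],
    [0,0,0],
    [0,0,0]
  ],
  "dr": [
    [0,0,-0.1189],
    [0,0,-0.1189],
    [0,0,-0.1189],
    [0,0,-0.1189],
    [0,0,-0.1189],
    [0,0,-0.1189],
    [0,0,-0.1189],
    [0,0,-0.1189],
    [0,0,-0.1189],
    [0,0,-0.1189],
    [0,0,-0.1189],
    [0,0,-0.1189],
    [0,0,0],
    [0,0,0]
  ]
}}

```text
t: 59.7
position: [0.4551, 0.2693, 0.1736]
tcp_rot: [-180.0, 0.0, -178.1]
wrist_force: [-0.0, -0.6, -0.5]
finger_gap: 0.14
finger_force: 98.4
```

Run:
```python
from h import *
P,p=look("w26")
s=env.get_state();print(s["finger_force"],s["position"])
m=(P[...,0]<.62)&(P[...,0]>.4)&(P[...,1]>.12)&(P[...,1]<.32)
rects(P,m,.0535,.06)
m=(P[...,0]<.62)&(P[...,0]>.4)&(abs(P[...,1]-.183-.037*(P[...,0]-.49))<.0085)
rects(P,m,.044,.053,60)
go(455.5,269.8,22,182.1)
```

```text
[455.1 269.3 173.6] [-180.     0.  -178.1] 0.14 59.7
98.35823893547058 [0.45508209 0.269412   0.17354143]
0.0535 [ 187  253   30   59 1491] [526.4 206.3  55.7] [528.6 206.2] [57.6 24. ] 1.4
0.0535 [237 253  17  13 135] [503.8 242.4  55.5] [504.6 244.2] [11.1 14. ] 0.4
0.0535 [157 254  12  53 365] [526.6 171.5  55.5] [527.5 171.2] [51.   6.5] 2.1
0.0535 [254 341  13  17 177] [598.3 259.4  55.7] [596.9 259.3] [20.7 11.5] 0.7
0.0535 [285 341   8  17 110] [597.2 286.6  55.7] [596.  286.3] [19.1  6.7] 2.5
0.044 [ 164  177   27  127 1717] [492.  184.2  48.1] [495.3 184. ] [118.9  14.8] 2.3
go: drz -0.0046 (0.3 deg) travel [ -0.4   0.4 151.5]
```

Request:
{"api": "carry_out", "payload": {
  "fingers": [-1,-1,-1,-1,-1,-1,-1,-1,-1,-1,-1,-1,-1,-1],
  "travel": [
    [-0.4,0.1,0],
    [0,0,30],
    [0,0,30],
    [0,0,30],
    [0,0,25],
    [0,0,8],
    [0,0,5],
    [0,0,5],
    [0,0,5],
    [0,0,5],
    [0,0,4],
    [0,0,3],
    [0,0,1],
    [0,0,0]
  ],
  "dr": [
    [0,0,-0.0046],
    [0,0,0],
    [0,0,0],
    [0,0,0],
    [0,0,0],
    [0,0,0],
    [0,0,0],
    [0,0,0],
    [0,0,0],
    [0,0,0],
    [0,0,0],
    [0,0,0],
    [0,0,0],
    [0,0,0]
  ]
}}

```text
t: 60.92
position: [0.4558, 0.27, 0.0234]
tcp_rot: [180.0, 0.1, -177.6]
wrist_force: [-6.5, -0.9, 18.7]
finger_gap: 0.144
finger_force: 101.2
```

Request:
{"api": "carry_out", "payload": {
  "fingers": [-1,-0.35,-0.35,-0.35,-0.35,-0.35,-0.35,-0.35,-0.35,-0.35,-0.35],
  "travel": [
    [0,0,-1.5],
    [0,0,0],
    [0,0,0],
    [0,0,0],
    [0,0,-20],
    [0,0,-35],
    [0,0,-35],
    [0,0,-35],
    [0,0,-30],
    [0,0,0],
    [0,0,0]
  ],
  "dr": [
    [0,0,0],
    [0,0,0],
    [0,0,0],
    [0,0,0],
    [0,0,0],
    [0,0,0],
    [0,0,0],
    [0,0,0],
    [0,0,0],
    [0,0,0],
    [0,0,0]
  ]
}}

```text
t: 61.83
position: [0.4561, 0.27, 0.1804]
tcp_rot: [179.9, 0.2, -177.6]
wrist_force: [0.5, -0.1, -0.6]
finger_gap: 0.326
finger_force: 0.0
```

Run:
```python
from h import *
P,p=look("w27",True)
for y0 in(.183,.271):
    m=(P[...,0]<.62)&(P[...,0]>.4)&(abs(P[...,1]-y0-.037*(P[...,0]-.49))<.0085)
    rects(P,m,.044,.053,60)
    for x0 in range(410,600,15):
        k=m&(abs(P[...,0]*1000-x0)<4)&(P[...,2]<.07)&(P[...,2]>.03)
        if k.sum()>5: print(x0,(np.percentile(P[k][:,2],75)*1000).round(1),end='; ')
    print()
```

```text
[456.1 270.  180.4] [ 179.9    0.2 -177.6] 0.326 61.8
0.044 [ 165  173   27  139 1861] [499.5 184.5  48.1] [502.8 184.3] [133.6  14.7] 2.3
425 43.2; 440 47.5; 455 49.1; 470 49.1; 485 45.6; 500 44.9; 515 49.3; 530 49.2; 545 49.1; 560 49.2; 
0.044 [ 268  174   16  134 1788] [496.2 271.6  48.2] [497.6 272. ] [129.3  14. ] 2.1
0.044 [266 337  18   7  99] [598.4 275.   48.6] [598.3 275. ] [16.8  2.2] 88.8
425 43.1; 440 48.8; 455 49.2; 470 49.2; 485 45.0; 500 45.7; 515 49.3; 530 49.2; 545 49.1; 560 49.2; 575 35.3; 590 35.2;
```

Both probes lie flat, with tops at 49 mm and mid-necks within 2 mm of the lane points, and the robot is clear. Handing in.

```bash
python3 -c "from cell import env;print(env.job_done())"
```

```text
the job is handed in; nothing more can be done
None
```

I handed the job in after about 62 s of the 210 s allowed. The long and short probes (no middle one was present) were clipped, docked, tested and put back flat in lanes 3 and 1 of the white block, with a full plunger push before and after. The short probe had been knocked a few millimetres before I picked it up, but I found it again and took it cleanly.

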